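# Air the canister lids and prove the hood switch

## Robot

A 7-joint arm with a two-finger parallel gripper is mounted at the origin on the work surface. World frame = base frame: x ahead of the robot, y to its left, z up, the work surface at z = 0. Lengths are in m, angles in rad, forces in N, time in s.
With the tool pointing down it reaches from about 0.425 to 0.925 m from the base axis. Payload 6.8 kg.
Tool frame: the origin (TCP) lies midway between the tips of the shut fingers; the grasp point (between the pads) lies 19 mm behind it; z points along the fingers, y is the direction in which the jaws open and shut (so a half turn about z gives the same grasp; the last joint's range is limited). The gripper opens to 85 mm and grips with 20 to 120 N. Pads are 22 mm wide; open, the fingers measure 114 mm over their backs; the gripper's body (76 mm by 85 mm) begins 54 mm behind the grasp point. The pads swing forward as they close: fully open they stand 13 mm farther back than shut.
Start: joints at [1.162, 0.477, 0.022, 1.555, -0.011, 1.109, -0.083], TCP at [0.2, -0.645, 0.231] pointing down, gripper open.
Joint ranges: [-2.96, 2.96], [-0.34, 2.1], [-1.41, 1.46], [0.24, 2.44], [-1.37, 4.51], [0.17, 1.92], [-2.96, 2.96]. Speed limits (rad/s): [2.39, 2.39, 3.14, 3.14, 3.14, 3.14, 3.14].

## Interface

Orientations are given as a unit quaternion [w, x, y, z].
In Python, from station import bot gives the robot as it stands.
- The arm moves only by the shell command python3 -m jog 'ROWS' [FORCE]. ROWS is JSON, a list of rows, each a list of 3 entries, a list of its own where there are three numbers: the shift along the tool's x, y, z in mm, then the turn, a rotation vector about the tool's x, y, z in degrees, then the closure, from -1 (fully open) to 1 (shut). A call has 1 to 12 rows; each row shifts and turns the commanded pose from where the row before left it, along the tool's axes as they then stand; what a row does not reach is not made up. A row lasts 1/8 s, in which the tool goes at most 62.5 mm and 10.7 degrees, less where a joint would pass 70% of its speed; a pose out of reach is approached as far as the arm can. A call is refused whole if a number of a shift passes 62.5 or a number of a turn 10.7, either way. A call with a gripper value outside its range is refused whole. The fingers move at their own pace and stop on an object; FORCE is the grip in N (left out, the last holds). Time passes only in rows, so rows that do not move let the fingers close. It gives the time, the measured TCP pose, the force and the opening at its end, in the units of the state.
- bot.get_obs(): the state, without advancing time (a new reading comes with each control period).
- bot.read_camera(name): name is "scene" or "top"; returns (picture, depth): 420x560x3 uint8, red, green, blue; 420x560 float32, m along the optical axis (not along the pixel's ray), 0 where there is no reading.
- bot.camera_info(name): a dict with "fx", "fy", "cx", "cy" (pixels), "world_from_camera" (4x4, takes a point from camera to world coordinates). Camera axes: x right, y up, looking along -z (the intrinsics and any distortion apply to the point x, -y, -z); pixel columns grow to the right and rows downward; lengths in m; the calibration is good to about 2 mm. A picture is of the moment at which its call begins. camera_info takes no time and is no camera call.
- bot.hand_in(): hands the job in, once; it reports no verdict.
Trained networks look in the newest picture that a camera, given by its name, has taken for a name from the list of things; names that differ only in an ending like _2 or _b are one class to them, and where a whole thing is asked for, a point or a joint stands for the part that bears it (a point fixed in the world has none). Each returns a list of dicts, best first, with "score" (0 to 1); they miss things now and then, are a little off and sometimes report something else, mostly with a low value. They report only what shows in the picture. A call takes as long as a camera call. They do not tell look-alikes from the thing itself.
- bot.find_in(camera, thing): "xy" ([column, row] as shares, 0 to 1, of the picture: columns of its width, rows of its height, amid what is visible of it).
- bot.cut_out(camera, thing): "pixels" (420x560 bool, what is visible of it) and "xy" ([column, row] as shares, 0 to 1, of the picture: columns of its width, rows of its height, amid what is visible of it).
- bot.landmark_of(camera, thing): "xy" ([column, row] as shares, 0 to 1, of the picture: columns of its width, rows of its height: a listed point, or the origin of a listed thing).
The state is a dict: "t": time; "q": joint angles; "joint_vel": joint speeds; "joint_torque": joint torques, N m; "eef_pos": TCP position; "tool_rot": TCP orientation; "contact_force": force on the tool from outside, world axes, zero at the start; "torque": the same for the moment, N m; "gripper_width": opening from 0.0 (shut) to 1.0 (fully open).
Only numpy, scipy, OpenCV 4.12 (cv2) and the standard library are available. Lean on these libraries where they do the work, as an engineer would, in place of code of your own. Each camera call takes 0.05 s, during which the arm holds its last target.

## Task

Stand every canister lid that is lying on the cupboard top on edge in its own slot of the lid rack, its underside leaning back on the slot's two steel posts and its grip facing away from them. When all are racked, wind the blower's brass timer key clockwise (in several part turns) up to its stop, and only then press the red roller of the hood switch down just until it clicks, hold it there for about a second without pushing on into overtravel, and let it come fully up again. Rack again any lid that gets knocked out, and leave the cup, saucer, canister and fish bottle opener where they are.

Things in the scene. Friction and masses are not known exactly. Their poses are not given: they have to be found in the camera images.
- lid0: green square melamine canister lid, plate 80 x 80 x 6 mm, about 110 g, with an upright fin grip on top: 50 mm long along the lid's x, 12 mm thick (y), 30 mm tall above the plate (lid z 6 to 36 mm), centred. Origin: centre of the flat underside; z is the plate normal, to the fin. Starts flat, fin up. Three or four lids are present; absent ones read None.
- lid1: orange square melamine canister lid, plate 80 x 80 x 6 mm, about 110 g, with an upright fin grip on top: 50 mm long along the lid's x, 12 mm thick (y), 30 mm tall above the plate (lid z 6 to 36 mm), centred. Origin: centre of the flat underside; z is the plate normal, to the fin. Starts flat, fin up. Three or four lids are present; absent ones read None.
- lid2: blue square melamine canister lid, plate 80 x 80 x 6 mm, about 110 g, with an upright fin grip on top: 50 mm long along the lid's x, 12 mm thick (y), 30 mm tall above the plate (lid z 6 to 36 mm), centred. Origin: centre of the flat underside; z is the plate normal, to the fin. Starts flat, fin up. Three or four lids are present; absent ones read None.
- lid3: yellow square melamine canister lid, plate 80 x 80 x 6 mm, about 110 g, with an upright fin grip on top: 50 mm long along the lid's x, 12 mm thick (y), 30 mm tall above the plate (lid z 6 to 36 mm), centred. Origin: centre of the flat underside; z is the plate normal, to the fin. Starts flat, fin up. Three or four lids are present; absent ones read None.
- rack: white rack, base 250 (x) x 100 x 12 mm, origin under its centre, front = -x. Four slots 56 mm apart along x, each running across y between side rails (inner faces at y = -45, 45; tops at z = 38). Behind each: two steel posts (6 thick, 12 wide, 58 mm long, at y = -24, 24) leaning 20 degrees, tops to +x. In front: two blue guides (5 thick, 12 wide, 28 long, at y = -33, 33), parallel to them. Racked lid: underside on the posts, fin to -x and up
- slot0 (a point): centre of the floor of rack slot 0 (front-most, nearest the -x end), 12 mm above the cupboard top; the slot is 13 mm wide, 6.5 mm from here to the blue guides and 6.5 mm to the steel posts at their feet
- slot1 (a point): centre of the floor of rack slot 1 (counted from the front), 12 mm above the cupboard top; the slot is 13 mm wide, 6.5 mm from here to the blue guides and 6.5 mm to the steel posts at their feet
- slot2 (a point): centre of the floor of rack slot 2 (counted from the front), 12 mm above the cupboard top; the slot is 13 mm wide, 6.5 mm from here to the blue guides and 6.5 mm to the steel posts at their feet
- slot3 (a point): centre of the floor of rack slot 3 (rear-most), 12 mm above the cupboard top; the slot is 13 mm wide, 6.5 mm from here to the blue guides and 6.5 mm to the steel posts at their feet
- blower: fixed white fan box 240 (x) x 120 (y) x 80 mm high, origin at the centre of its underside; the brass timer key stands on its top at x = -70 mm and the hood switch (black body, steel lever, red roller) on its top towards +x, both at y = 0
- timer_key (a joint): turn of the timer key in rad, growing clockwise seen from above, stop at 3.4; starts at 0 to 0.6 and counts as wound above 2.9. At 0 the key's flat bow lies along the blower's x. The upright axle needs about 0.07 N m and up to 0.035 more as the spring winds; it stays where it is left.
- key_grip (a point): middle of the key's flat upright bow, on the turning axis, 116 mm above the cupboard top; the bow is 56 mm long between the grip's sides (round ends reach 85 mm over all), 10 mm thick and 28 mm high (36 mm at its round ends), its middle standing 22 to 50 mm above the blower's top
- switch_lever (a joint): press angle of the hood switch lever in rad: 0 released, clicks at 0.12, overtravel (damage) begins at 0.20, mechanical stop 0.28. Sprung: about 2 N on the roller starts it, 4.4 N at the click, 6 N at overtravel; it springs back when let go.
- roller_top (a point): top of the red roller (18 mm diameter, 18 mm wide along the blower's y) at the free end of the lever, which reaches 70 mm from its hinge towards the blower's -x; 139 mm above the cupboard top when released, 8 mm lower at the click, 14 mm lower where overtravel begins; press it straight down
- cup: bystander: yellow melamine cup, 80 mm across, 85 mm high, origin under its centre
- saucer: bystander: green glass saucer, 120 mm across, 16 mm high, origin under its centre
- canister: bystander: steel tea canister with red lid and snap latch, 94 mm across, 150 mm high, origin under its centre
- fish_opener: bystander: flat orange plastic fish-shaped bottle opener, about 105 x 38 x 11 mm, lying flat, origin under its middle, head along its x
There are look-alikes about, which are no part of the job. What is shaped like the lid1 but purple is not meant.

How it is judged:
By the outcome, as a careful person would: the job done as asked, in the order asked, and still so for the second after the job is handed in, with the robot touching nothing.
Of lid0, lid1, lid2, lid3 only 3 to 4 are there at a start; the rules pass over those that are not, and their reading is None.
At some moment in a run one of lid0, lid1, lid2, lid3 may be knocked a few centimetres aside while the robot is not near it.
It also fails if it takes over 210 s, if anything falls off the work surface, if the arm or the gripper's body presses on something with over 40 N, if the wrist force passes 120 N, or if a joint passes its speed limit or range.

## Working session

There is one attempt and no reset: what is moved stays moved. The work goes in short steps, Python scripts to look and compute and a shell command to move; the robot and the scene stay as the last step left them, time stands still between calls to the robot, and variables do not carry over. Pictures are saved under pics/ and viewed, and the job is handed in when it is done.

```bash
ls; mkdir -p pics
python3 - <<'E'
from station import bot
import cv2
o=bot.get_obs(); print(o)
for c in("scene","top"):
    p,d=bot.read_camera(c); cv2.imwrite(f"pics/{c}0.png",p[:,:,::-1]); i=bot.camera_info(c); print(i)
E
```

```text
pics
{'t': 0.0, 'q': array([ 1.16186615,  0.47781318,  0.02232246,  1.5564568 , -0.01150548,
        1.10932617, -0.08310934]), 'joint_vel': array([-1.30137191e-03,  2.11385415e-03, -5.61809603e-04,  2.29257067e-03,
        1.26883077e-03,  1.27821660e-05, -4.17595872e-04]), 'joint_torque': array([-2.54479355e-04, -5.96447539e+01,  1.60733432e+00, -2.81192619e+01,
        1.23047177e-02,  9.25613655e-03, -2.86216823e-05]), 'eef_pos': array([ 0.19982836, -0.6441089 ,  0.23031437]), 'tool_rot': array([-9.15531301e-04,  9.88706646e-01,  1.49860895e-01, -2.03253660e-04]), 'contact_force': array([ 0.35816517, -0.00615511,  0.6213785 ]), 'torque': array([-0.00884874,  0.0289382 , -0.00652934]), 'gripper_width': 0.9978848302543327}
{'fx': 392.3908289901228, 'fy': 392.3908289901228, 'cx': 275.6139891033777, 'cy': 207.18455985083511, 'world_from_camera': array([[-0.14343611, -0.60359776,  0.78428045,  1.5172759 ],
       [ 0.98965253, -0.09047275,  0.11136674,  0.10903972],
       [ 0.00373529,  0.79213915,  0.61032911,  0.86954263],
       [ 0.        ,  0.        ,  0.        ,  1.        ]])}
{'fx': 426.3792945126547, 'fy': 426.3792945126547, 'cx': 283.22604984607824, 'cy': 215.47875792491524, 'world_from_camera': array([[ 0.00832229,  0.98843669, -0.15140555,  0.33390255],
       [-0.99985297,  0.00595527, -0.01608041, -0.05413284],
       [-0.0149928 ,  0.15151712,  0.98834092,  1.3532401 ],
       [ 0.        ,  0.        ,  0.        ,  1.        ]])}
```

View pics/scene0.png

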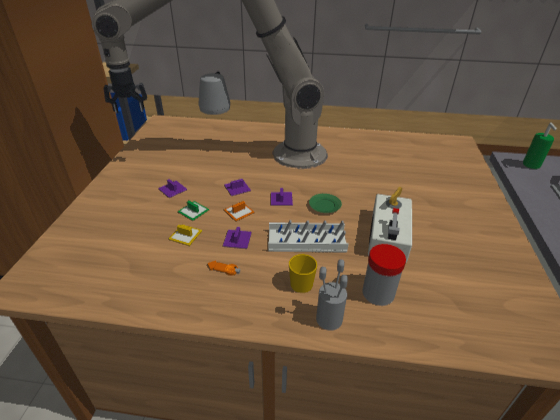

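View pics/top0.png

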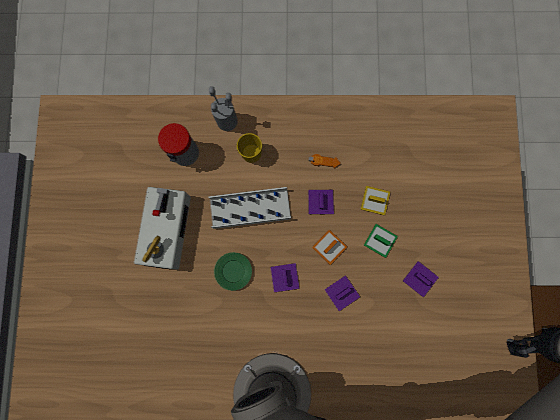

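```bash
cat > h.py <<'E'
import numpy as np, cv2
from station import bot
from scipy.spatial.transform import Rotation as R
def deproj(c,u,v,d):
    i=bot.camera_info(c); x=(u-i['cx'])/i['fx']*d; y=(v-i['cy'])/i['fy']*d
    M=i['world_from_camera']; p=np.stack([x,-y,-d*np.ones_like(x)],-1)
    return p@M[:3,:3].T+M[:3,3]
def cloud(c):
    p,d=bot.read_camera(c); v,u=np.mgrid[0:420,0:560].astype(float)
    P=deproj(c,u,v,d); P[d==0]=np.nan
    return p,d,P
def ray(c,u,v,z):
    a=deproj(c,np.array(float(u)),np.array(float(v)),1.0); M=bot.camera_info(c)['world_from_camera'][:3,3]
    s=(z-M[2])/(a[2]-M[2]); return M+s*(a-M)
def proj(c,p):
    i=bot.camera_info(c); M=i['world_from_camera']; q=(np.asarray(p)-M[:3,3])@M[:3,:3]
    return np.stack([i['cx']+i['fx']*q[...,0]/-q[...,2], i['cy']+i['fy']*-q[...,1]/-q[...,2]],-1)
def save(name,p,box=None,k=1):
    if box: p=p[box[1]:box[3],box[0]:box[2]]
    cv2.imwrite('pics/'+name,cv2.resize(p[:,:,::-1],None,fx=k,fy=k,interpolation=cv2.INTER_CUBIC))
E
python3 - <<'E'
from h import *
p,d,P=cloud('top'); np.savez('top0.npz',p=p,d=d,P=P)
save('topA.png',p,(125,175,325,295),4); save('topB.png',p,(260,180,445,310),4)
p2,d2,P2=cloud('scene'); np.savez('scene0.npz',p=p2,d=d2,P=P2)
save('scA.png',p2,(150,170,300,280),5); save('scB.png',p2,(260,180,420,310),5)
for c in('top','scene'):
  for n in ['lid0','lid1','lid2','lid3','rack','blower','slot0','slot1','slot2','slot3','key_grip','roller_top']:
    try:
        r=bot.landmark_of(c,n); print(c,n,[(np.round(np.array(x['xy'])*[560,420],1).tolist(),round(x['score'],2)) for x in r[:3]])
    except Exception as e: print(n,e)
print(bot.get_obs()['t'])
E
```

```text
top lid0 [([327.3, 243.3], 0.97), ([418.7, 279.9], 0.92), ([343.5, 293.0], 0.91)]
top lid1 [([327.3, 243.3], 0.97), ([418.7, 279.9], 0.92), ([343.5, 293.0], 0.91)]
top lid2 [([327.3, 243.3], 0.97), ([418.7, 279.9], 0.92), ([343.5, 293.0], 0.91)]
top lid3 [([327.3, 243.3], 0.97), ([418.7, 279.9], 0.92), ([343.5, 293.0], 0.91)]
top rack [([252.7, 208.5], 0.87)]
top blower [([167.3, 229.4], 0.89)]
top slot0 [([256.0, 208.0], 0.81), ([277.0, 203.4], 0.72), ([238.8, 211.6], 0.72)]
top slot1 [([256.0, 208.0], 0.81), ([277.0, 203.4], 0.72), ([238.8, 211.6], 0.72)]
top slot2 [([256.0, 208.0], 0.81), ([277.0, 203.4], 0.72), ([238.8, 211.6], 0.72)]
top slot3 [([256.0, 208.0], 0.81), ([277.0, 203.4], 0.72), ([238.8, 211.6], 0.72)]
top key_grip [([152.2, 248.2], 0.44)]
top roller_top [([165.1, 229.4], 0.72), ([156.8, 213.6], 0.45), ([152.9, 248.5], 0.22)]
scene lid0 [([237.3, 241.5], 0.98), ([191.4, 232.7], 0.96), ([194.0, 211.8], 0.82)]
scene lid1 [([237.3, 241.5], 0.98), ([191.4, 232.7], 0.96), ([194.0, 211.8], 0.82)]
scene lid2 [([237.3, 241.5], 0.98), ([191.4, 232.7], 0.96), ([194.0, 211.8], 0.82)]
scene lid3 [([237.3, 241.5], 0.98), ([191.4, 232.7], 0.96), ([194.0, 211.8], 0.82)]
scene rack [([309.6, 239.7], 0.89)]
scene blower [([385.8, 232.5], 0.68)]
scene slot0 [([333.6, 238.2], 0.84), ([299.2, 234.6], 0.8), ([315.2, 239.8], 0.69)]
scene slot1 [([333.6, 238.2], 0.84), ([299.2, 234.6], 0.8), ([315.2, 239.8], 0.69)]
scene slot2 [([333.6, 238.2], 0.84), ([299.2, 234.6], 0.8), ([315.2, 239.8], 0.69)]
scene slot3 [([333.6, 238.2], 0.84), ([299.2, 234.6], 0.8), ([315.2, 239.8], 0.69)]
scene key_grip [([395.3, 195.4], 0.48), ([186.3, 232.9], 0.45)]
scene roller_top [([399.3, 206.9], 0.59)]
1.4
```

View pics/topA.png

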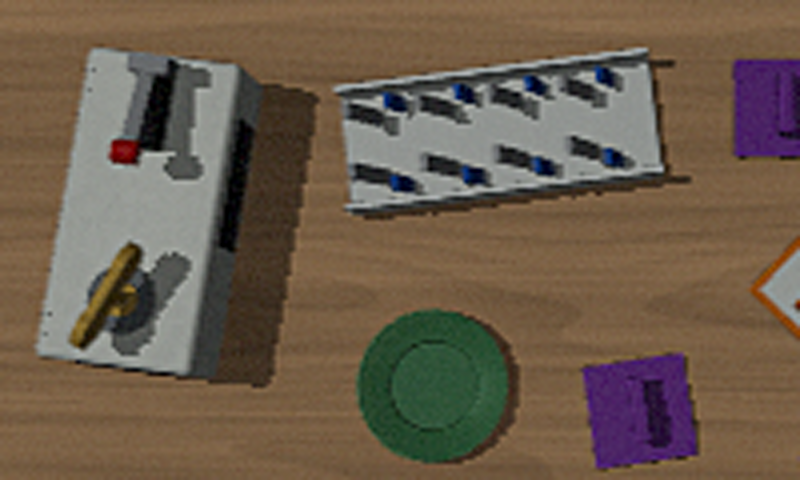

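View pics/topB.png

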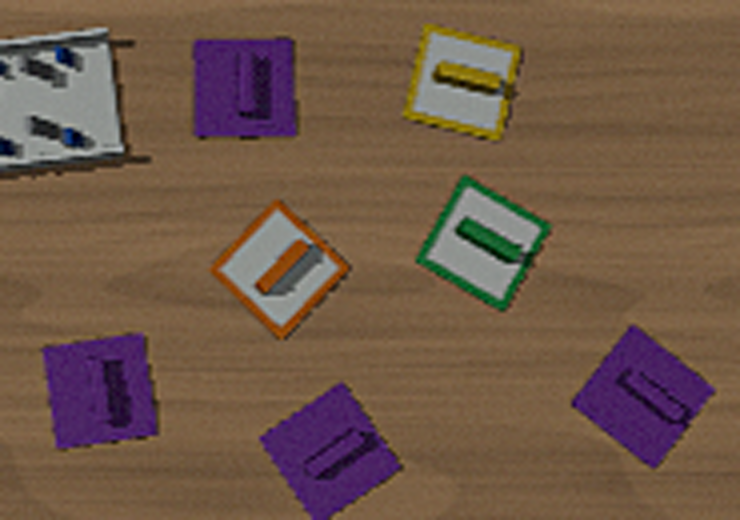

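View pics/scB.png

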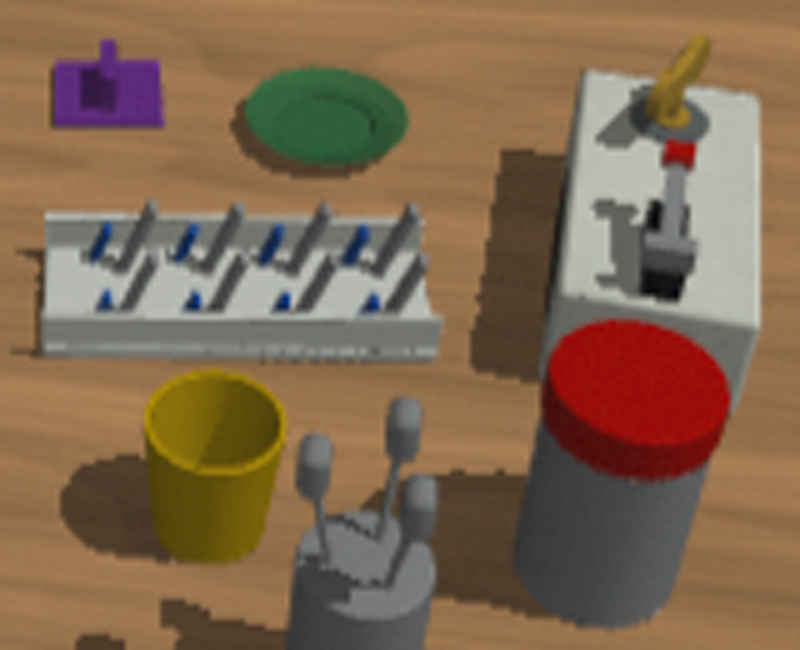

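View pics/scA.png

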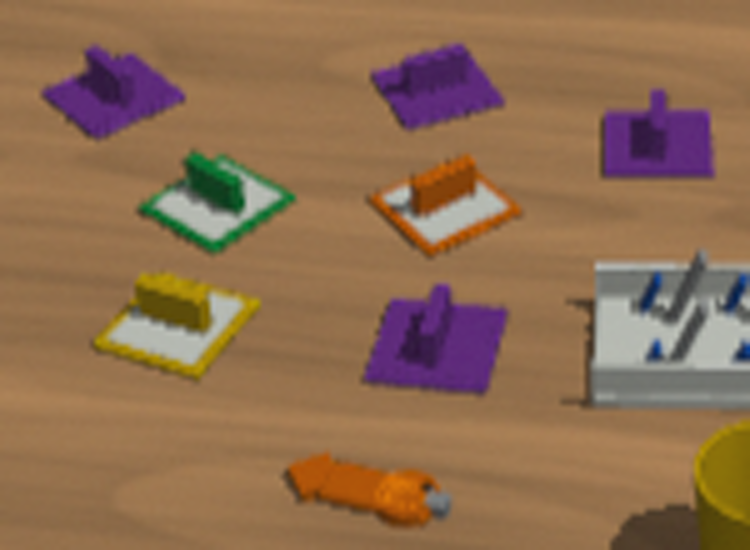

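```bash
cat >> h.py <<'E'
HUE={'lid0':(55,85),'lid1':(5,15),'lid3':(22,34)}
BOX=(290,170,480,320) # top box of lids
def lidfit(c,p,lid,box):
    """plate outline from colour+white interior -> quad at z=6mm"""
    hsv=cv2.cvtColor(p,cv2.COLOR_RGB2HSV); lo,hi=HUE[lid]
    m=((hsv[...,0]>=lo)&(hsv[...,0]<=hi)&(hsv[...,1]>150 if lid!='lid0' else (hsv[...,0]>=lo)&(hsv[...,0]<=hi)&(hsv[...,1]>110))&(hsv[...,2]>60)).astype(np.uint8)
    mm=np.zeros_like(m); x0,y0,x1,y1=box; mm[y0:y1,x0:x1]=m[y0:y1,x0:x1]
    n,l,s,ce=cv2.connectedComponentsWithStats(mm,connectivity=8)
    k=1+np.argmax(s[1:,4]); comp=(l==k).astype(np.uint8)
    return mm,comp,s[k]
def rectfit(pts,side=0.08):
    (cx,cy),(w,h),a=cv2.minAreaRect((pts*1000).astype(np.float32)); return cx,cy,w,h,a
E
python3 - <<'E'
from h import *
T=np.load('top0.npz'); p=T['p']; P=T['P']
for lid in HUE:
    mm,comp,s=lidfit('top',p,lid,BOX)
    v,u=np.nonzero(comp)
    a=P[comp>0]; a=a[~np.isnan(a[:,0])]
    fin=a[a[:,2]>0.025]
    w=np.array([ray('top',x,y,0.006) for x,y in zip(u,v)])
    # exclude pixels that are fin
    r=rectfit(w[:,:2])
    zf=P[...,2][comp>0]
    f=comp.astype(bool)&(P[...,2]>0.024); vf,uf=np.nonzero(f)
    wf=np.array([ray('top',x,y,0.036) for x,y in zip(uf,vf)])
    rf=rectfit(wf[:,:2]) if len(wf) else None
    print(lid,s,np.round(r,1),'fin',np.round(rf,1) if rf else None,len(wf), np.round(np.nanpercentile(zf,[5,50,95]),3))
E
```

```text
lid0 [364 224  34  34 156] [ 462.6 -339.8   79.8   78.9   59.7] fin None 0 [0.001 0.005 0.01 ]
lid1 [312 230  35  35 179] [ 441.6 -178.4   79.8   78.9   45.1] fin None 0 [-0.002  0.005  0.009]
lid3 [361 186  29  29 175] [ 592.4 -326.1   80.9   79.8   76.2] fin None 0 [0.001 0.005 0.01 ]
```

Run:
```python
from h import *
T=np.load('top0.npz'); P=T['P']; p=T['p']
# table z check
print('table z',np.nanmedian(P[330:350,300:340,2]), np.nanmedian(P[150:160,280:300,2]))
# blower top
m=(abs(P[...,2]-0.08)<0.006); m[:, :120]=0; m[:,200:]=0; m[:180]=0;m[280:]=0
v,u=np.nonzero(m); w=np.array([ray('top',x,y,.08) for x,y in zip(u,v)])
print('blower',np.round(rectfit(w[:,:2]),1),len(w), cv2.boxPoints(cv2.minAreaRect((w[:,:2]*1000).astype(np.float32))))
hsv=cv2.cvtColor(p,cv2.COLOR_RGB2HSV)
# rack white 
m=((hsv[...,1]<60)&(hsv[...,2]>110)).astype(np.uint8); q=np.zeros_like(m); q[180:235,200:300]=m[180:235,200:300]
q=cv2.morphologyEx(q,cv2.MORPH_CLOSE,np.ones((5,5)))
for y in range(186,232,2): print(''.join('%4d'%int(1000*z) if z==z else '   .' for z in P[y,206:296:3,2]))
key=m*0
rp=(hsv[...,1]>180)&((hsv[...,0]<6)|(hsv[...,0]>174)); rp[:195]=0;rp[230:]=0;rp[:,140:]*=1;rp[:,180:]=0
v,u=np.nonzero(rp); print('roller px',u.min(),u.max(),v.min(),v.max(),np.nanmean(P[rp],0),np.nanmax(P[rp][:,2]), ray('top',u.mean(),v.mean(),0.137))
k=(P[...,2]>0.1); k[:230]=0;k[275:]=0;k[:,:130]=0;k[:,180:]=0
v,u=np.nonzero(k); w=np.array([ray('top',x,y,.13) for x,y in zip(u,v)]); print('key',len(u),np.round(rectfit(w[:,:2]),1),np.nanpercentile(P[k][:,2],[5,50,95]))
```

```text
table z -0.0005978769992289745 -0.0007239536529941581Traceback (most recent call last):
  File "<stdin>", line 7, in <module>
  File "h.py", line 13, in ray
    a=deproj(c,np.array(float(u)),np.array(float(v)),1.0); M=bot.camera_info(c)['world_from_camera'][:3,3]
  File "h.py", line 5, in deproj
    i=bot.camera_info(c); x=(u-i['cx'])/i['fx']*d; y=(v-i['cy'])/i['fy']*d
ValueError: time passes only in moves, steps and waits
```

```bash
python3 - <<'E'
s=open('h.py').read()
s=s.replace("def deproj","_c={}\ndef info(c):\n    if c not in _c: _c[c]=bot.camera_info(c)\n    return _c[c]\ndef deproj",1)
h,t=s.split("def deproj",1); t=t.replace("bot.camera_info(","info("); open('h.py','w').write(h+"def deproj"+t)
E
python3 - <<'E'
from h import *
T=np.load('top0.npz'); P=T['P']; p=T['p']
m=(abs(P[...,2]-0.08)<0.006); m[:, :120]=0; m[:,200:]=0; m[:180]=0;m[280:]=0
v,u=np.nonzero(m); w=np.array([ray('top',x,y,.08) for x,y in zip(u,v)])
print('blower',np.round(rectfit(w[:,:2]),1),len(w), cv2.boxPoints(cv2.minAreaRect((w[:,:2]*1000).astype(np.float32))))
hsv=cv2.cvtColor(p,cv2.COLOR_RGB2HSV)
for y in range(186,232,2): print(''.join('%4d'%int(1000*z) if z==z else '   .' for z in P[y,206:296:3,2]))
rp=(hsv[...,1]>180)&((hsv[...,0]<6)|(hsv[...,0]>174)); rp[:195]=0;rp[230:]=0;rp[:,:140]=0;rp[:,180:]=0
v,u=np.nonzero(rp); print('roller px',u.min(),u.max(),v.min(),v.max(),np.nanmean(P[rp],0),np.nanmax(P[rp][:,2]), ray('top',u.mean(),v.mean(),0.137))
k=(P[...,2]>0.1); k[:230]=0;k[275:]=0;k[:,:130]=0;k[:,180:]=0
v,u=np.nonzero(k); w=np.array([ray('top',x,y,.13) for x,y in zip(u,v)]); print('key',len(u),np.round(rectfit(w[:,:2]),1),np.nanpercentile(P[k][:,2],[5,50,95]))
E
```

```text
blower [492.3 339.  119.2 238.3  83.1] 2466 [[366.8003  294.2326 ]
 [603.3796  265.40662]
 [617.8018  383.77185]
 [381.22253 412.59784]]
   1  -1   0  -2  -4   1  -3   0  -3  -2  -5   0  -5   0  -2   0  -1  -4  -7   2  -1  -1  -2   1   0  -4  -2   0  -4   2
  -1  -5   1   .  -3   4   0   2   0  -2   0  -1  -1  -3   1   0   1   0   4  -2  -1  -4  -4  37  36  40  33   0  -1   3
   0   3   0   3  -4   1   0  -1   3   0  -2   2   4  -1  -1   0   0  38  33  35  36  41  31  20  18  16   8   0  -2  -4
   2   0  -1   1  -2  -6  -3   3  -3  -7   2   2  34  38  37  33  30  25  25  19  12  10  11  41   9  10  11  11  -2   0
  -3  -1  -4  -7  -5   0   0  33  37  39  39  30  25  19  15   7  11  39  10   6  67  12  10  36  20  13  10   6   1  -1
  -1  39  31  36  38  32  28  21  14  10  11  39  13  15  62  12  11  37  15   9  64  43  16  10  13  11  10   7  -3  -4
  -1  29  19  19   8  37  11   9  64  12  12  38  23   8  62  47  23  12  18  14  11  41  21  15   9  14  10  12  -1  -3
   0   1  57  12  10  37  25  12  63  47  31   9  21  11  50  43  25   5  15   6   7  14   4   4  11  10  12   6   1
[... 1310 characters left out ...]
0  -3   0   0   2   0   0
  -4  -1  -1  10   5   8  14  33  39  38  36  25  17  17   7  -1   3   1  -1  -2  -2   0  -4   1  -4  -4   0   2  -5  -5
  -3  -2  38  42  34  41  27  17   9   5   0  -2   1  -1  -6   4  -1  -3  -3   0  -2   0   1   0   5  -1   .  -4   1  -4
  -3   0  -1   7   1  -5  -2  -1  -3  -3   5   2  -2  -1  -1  -3   0  -2  -1  -2  -5   0  -5  -1   0  -8   1   0  -1  -1
  -1   0   0  -1  -4  -6  -4   5   0   0   2   0  -2  -4   0   0  -1  -2   0   1   1  -3  -1   0   1  -1   0  -5   0   0
roller px 153 167 195 215 [0.52979545 0.33508312 0.13392369] 0.13971469624639044 [0.52922275 0.33415763 0.137     ]
key 176 [422.3 344.7  19.   83.4  62. ] [0.10376137 0.1259161  0.1328715 ]
```

```bash
cat > rack.py <<'E'
from h import *
from scipy.optimize import least_squares
def boxes():
    B=[]
    Ry=R.from_euler('y',20,degrees=True).as_matrix()  # local z leans to +x
    I=np.eye(3)
    B.append((np.array([0,0,.006]),I,np.array([.125,.05,.006])))
    for s in(-1,1): B.append((np.array([0,s*.0475,.019]),I,np.array([.125,.0025,.019])))
    for k in range(4):
        x0=-.084+.056*k
        foot=np.array([x0+.0065,0,.012])
        for s in(-1,1):
            c=foot+Ry@np.array([.003,0,.029]); c[1]=s*.024; B.append((c,Ry,np.array([.003,.006,.029])))
            c=np.array([x0-.0065,0,.012])+Ry@np.array([-.0025,0,.014]); c[1]=s*.033; B.append((c,Ry,np.array([.0025,.006,.014])))
    return B
BX=boxes()
def sdf(p):
    out=[]
    for c,Rm,h in BX:
        q=np.abs((p-c)@Rm)-h
        out.append(np.linalg.norm(np.maximum(q,0),axis=1)+np.minimum(q.max(1),0))
    return np.min(np.abs(np.array(out)),0)*np.sign(1)
def fit(P,x0):
    pts=P.reshape(-1,3); pts=pts[~np.isnan(pts[:,0])]
    pts=pts[(np.hypot(pts[:,0]-x0[0],pts[:,1]-x0[1])<.15)&(pts[:,2]>.006)&(pts[:,2]<.08)]
    def f(x):
        c,s=np.cos(x[2]),np.sin(x[2]); d=pts-[x[0],x[1],x[3]]
        q=np.stack([c*d[:,0]+s*d[:,1],-s*d[:,0]+c*d[:,1],d[:,2]],1)
        return np.minimum(sdf(q),.02)
    r=least_squares(f,x0,loss='soft_l1',f_scale=.002,diff_step=1e-3,x_scale=[.01,.01,.1,.01])
    r2=least_squares(f,r.x,loss='soft_l1',f_scale=.002,diff_step=1e-4,x_scale=[.01,.01,.1,.01])
    return r2.x,np.median(r2.fun),len(pts),r2.cost
E
python3 - <<'E'
from rack import *
for c in('top','scene'):
    P=np.load(c+'0.npz')['P']
    best=min((fit(P,[.56+dx,.066+dy,np.radians(97),0]) for dx in(-.006,0.006) for dy in(-.02,-.01,0,.01,.02)),key=lambda r:r[3])
    print(c,np.round(best[0],4),np.degrees(best[0][2]),best[1:])
E
```

```text
top [ 5.6300e-01  7.4200e-02  1.6997e+00 -8.0000e-04] 97.38351260638854 (np.float64(0.0011726212300988454), 2476, np.float64(0.004822291760523188))
scene [ 0.565   0.0761  1.7003 -0.0018] 97.41921950292785 (np.float64(0.0009059901589228473), 2065, np.float64(0.001850167542546359))
```

```bash
cat > plan.py <<'E'
from h import *
import sys
AL=np.radians(40); RX=np.array([np.cos(np.radians(97.4)),np.sin(np.radians(97.4)),0]); RC=np.array([.564,.0752,0]); ALZ=.030
Zv=np.array([0,0,1.])
def tool_from_lid(o,lx,lz):
    ly=np.cross(lz,lx); tz=np.sin(AL)*lx-np.cos(AL)*lz; tx=np.cross(ly,tz)
    return o+ALZ*lz+.019*tz, np.stack([tx,ly,tz],1)
def pick(x,y,az,up=0):
    f=np.array([np.cos(np.radians(az)),np.sin(np.radians(az)),0]); p,M=tool_from_lid(np.array([x,y,0]),f,Zv); return p+up*Zv,M
S20,C20=np.sin(np.radians(20)),np.cos(np.radians(20))
U=S20*RX+C20*Zv; NN=-C20*RX+S20*Zv
def place(k,n=.0025,u=0.,side=0.):
    o=RC+(-.084+.056*k+.0065)*RX+.012*Zv+(.040+u)*U+n*NN
    p,M=tool_from_lid(o,-U,NN); return p,M
def cur():
    o=bot.get_obs(); w,x,y,z=o['tool_rot']; return o,o['eef_pos'],R.from_quat([x,y,z,w]).as_matrix()
def show(p,M):
    o,c,C=cur(); rv=R.from_matrix(C.T@M).as_rotvec(degrees=True); n=int(np.ceil(max(np.abs(rv).max()/10.5,np.linalg.norm(rv)/10.5,1)))
    print('t %.2f'%o['t'],'cur',np.round(c,4),'tgt',np.round(p,4),'F',np.round(o['contact_force'],1),'w',round(o['gripper_width'],3),'q',np.round(o['q'],2))
    print(' turn tot',np.round(rv,2),'| %d rows of'%n,np.round(rv/n,2))
    s=C.T@(p-c)*1000; s2=M.T@(p-c)*1000; n=int(np.ceil(max(np.linalg.norm(s)/40,1)))
    print(' shift now-frame',np.round(s,1),' after-turn frame',np.round(s2,1),'| %d rows of'%n,np.round(s2/n,2))
E
python3 - <<'E'
from plan import *
for lid,b in (('lid0',(170,195,215,225)),('lid1',(215,195,262,225)),('lid3',(160,220,215,250))):
    p=np.load('scene0.npz')['p']; mm,comp,s=lidfit('scene',p,lid,b)
    v,u=np.nonzero(comp); w=np.array([ray('scene',x,y,.006) for x,y in zip(u,v)]); 
    print(lid,s,np.round(rectfit(w[:,:2]),1))
show(*pick(.4416,-.1784,-44.9,.08))
for l,a in(('p0',(.4626,-.3398,-120.3)),('p3',(.5924,-.3261,-103.8))): print(l,np.round(pick(*a)[0],3))
for k in 3,2,1: print(k,np.round(place(k)[0],3),np.round(place(k)[1],2).tolist())
E
```

```text
lid0 [187 201  12  11  80] [ 445.1 -346.7   70.2   32.7   25.5]
lid1 [224 201  31  20 205] [ 444.6 -174.4   88.8   86.7   44.1]
lid3 [169 225  33  21 231] [ 596.2 -326.9   89.1   81.1   76.3]
t 1.40 cur [ 0.2    -0.6447  0.2313] tgt [ 0.4503 -0.187   0.0954] F [-0.7 -0.1 -0.5] w 1.0 q [ 1.16  0.48  0.02  1.56 -0.01  1.11 -0.08]
 turn tot [ -40.86  -24.62 -112.27] | 12 rows of [-3.41 -2.05 -9.36]
 shift now-frame [ 374.6 -363.   135.9]  after-turn frame [199.  500.8  10.4] | 14 rows of [14.21 35.77  0.74]
p0 [ 0.456 -0.35   0.015]
p3 [ 0.589 -0.338  0.015]
3 [0.553 0.158 0.044] [[-0.11, 0.99, -0.06], [0.86, 0.13, 0.5], [0.5, 0.0, -0.87]]
2 [0.561 0.102 0.044] [[-0.11, 0.99, -0.06], [0.86, 0.13, 0.5], [0.5, 0.0, -0.87]]
1 [0.568 0.047 0.044] [[-0.11, 0.99, -0.06], [0.86, 0.13, 0.5], [0.5, 0.0, -0.87]]
```

```bash
python3 -m jog '[[[34,-33,6],[0,0,0],-1],[[34,-33,6],[0,0,0],-1],[[34,-33,6],[0,0,0],-1],[[34,-33,6],[0,0,0],-1],[[34,-33,6],[0,0,0],-1],[[34,-33,6],[0,0,0],-1],[[34,-33,6],[0,0,0],-1],[[34,-33,6],[0,0,0],-1],[[34,-33,6],[0,0,0],-1],[[34,-33,6],[0,0,0],-1],[[34,-33,6],[0,0,0],-1]]' 40
python3 -c "
from plan import *
show(*pick(.4420,-.1780,-44.9,.12))"
```

```text
t: 2.78
eef_pos: [0.4504, -0.186, 0.1655]
tool_rot: [0.0, 0.989, 0.15, 0.0]
contact_force: [0.0, -0.7, -0.3]
gripper_width: 1.001
t 2.77 cur [ 0.4504 -0.186   0.1655] tgt [ 0.4507 -0.1866  0.1354] F [ 0.  -0.7 -0.3] w 1.001 q [ 0.46  0.26 -0.23  2.05  0.08  0.84 -1.08]
 turn tot [ -40.81  -24.6  -112.3 ] | 12 rows of [-3.4  -2.05 -9.36]
 shift now-frame [-0.   0.7 30. ]  after-turn frame [18.8 -0.3 23.4] | 1 rows of [18.83 -0.31 23.38]
```

```bash
python3 -m jog '[[[0,0,0],[-3.4,-2.05,-9.36],0],[[0,0,0],[-3.4,-2.05,-9.36],0],[[0,0,0],[-3.4,-2.05,-9.36],0],[[0,0,0],[-3.4,-2.05,-9.36],0],[[0,0,0],[-3.4,-2.05,-9.36],0],[[0,0,0],[-3.4,-2.05,-9.36],0],[[0,0,0],[-3.4,-2.05,-9.36],0],[[0,0,0],[-3.4,-2.05,-9.36],0],[[0,0,0],[-3.4,-2.05,-9.36],0],[[0,0,0],[-3.4,-2.05,-9.36],0],[[0,0,0],[-3.4,-2.05,-9.36],0],[[0,0,0],[-3.4,-2.05,-9.36],0]]'
python3 -c "
from plan import *
p,d,P=cloud('top'); save('t1.png',p,(260,170,460,310),4)
p,d,P=cloud('scene'); save('s1.png',p,(130,130,330,280),4)
show(*pick(.4420,-.1780,-44.9,.03))"
```

```text
t: 4.28
eef_pos: [0.4431, -0.1894, 0.1496]
tool_rot: [0.287, 0.408, 0.854, -0.146]
contact_force: [-1.5, -0.2, -1.2]
gripper_width: 0.497
t 4.38 cur [ 0.4404 -0.1904  0.147 ] tgt [ 0.4507 -0.1866  0.0454] F [-0.5 -1.5 -0.4] w 0.504 q [ 0.55  0.22 -0.69  2.44  1.41  0.69 -0.65]
 turn tot [-4.93 -2.94 -4.77] | 1 rows of [-4.93 -2.94 -4.77]
 shift now-frame [58.5 12.  82.8]  after-turn frame [61.8  9.9 80.7] | 3 rows of [20.59  3.31 26.9 ]
```

```bash
python3 -m jog '[[[20,4,27],[0,0,0],0],[[20,4,27],[0,0,0],0],[[0,0,0],[-4.9,-2.9,-4.8],0],[[0,0,0],[0,0,0],0]]'
python3 -c "
from plan import *
p,d,P=cloud('top'); save('t1.png',p,(260,170,460,310),4)
p,d,P=cloud('scene'); save('s1.png',p,(130,130,330,280),4)
show(*pick(.4420,-.1780,-44.9,.03))"
```

```text
t: 4.88
eef_pos: [0.4535, -0.1889, 0.0864]
tool_rot: [0.281, 0.353, 0.88, -0.148]
contact_force: [-0.4, 0.3, 0.6]
gripper_width: 0.501
t 4.97 cur [ 0.4552 -0.1901  0.0914] tgt [ 0.4507 -0.1866  0.0454] F [ 0.1 -0.  -0.6] w 0.502 q [ 1.05  0.8  -1.37  2.44  1.73  1.28 -0.63]
 turn tot [-2.97 -2.36  2.51] | 1 rows of [-2.97 -2.36  2.51]
 shift now-frame [32.5  2.4 32.9]  after-turn frame [33.9 -0.7 31.6] | 2 rows of [16.94 -0.37 15.81]
```

View pics/s1.png

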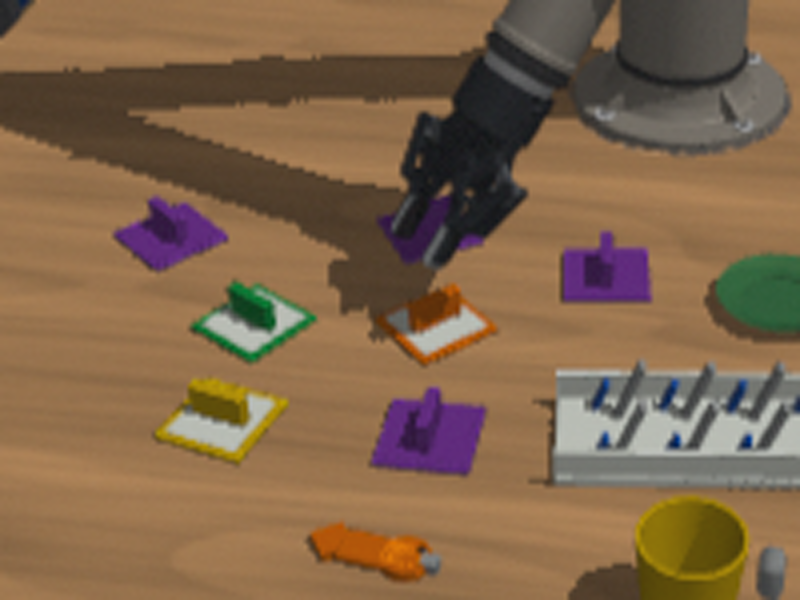

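```bash
python3 -c "
from plan import *
p,M=pick(.5934,-.3255,-103.8,.12)
show(p,M)
o,c,C=cur(); print(np.round(C,2))
print('up80',C.T@np.array([0,0,80]), 'to xy',C.T@(p+[0,0,.03]-c-[0,0,.08])*1000)"
```

```text
t 4.97 cur [ 0.4552 -0.1901  0.0914] tgt [ 0.5905 -0.3374  0.1354] F [ 0.1 -0.  -0.6] w 0.502 q [ 1.05  0.8  -1.37  2.44  1.73  1.28 -0.63]
 turn tot [34.21 -0.15 48.16] | 6 rows of [ 5.7  -0.02  8.03]
 shift now-frame [-184.7  -12.1   87.7]  after-turn frame [-113.1  166.6   37.5] | 6 rows of [-18.85  27.76   6.25]
[[-0.59  0.7   0.4 ]
 [ 0.53  0.71 -0.47]
 [-0.61 -0.07 -0.79]]
up80 [-48.74340723  -5.4218473  -63.20351116] to xy [-154.18917922   -8.69704332  127.2495753 ]
```

```bash
python3 -m jog '[[[-24,-3,-32],[0,0,0],0],[[-24,-3,-32],[0,0,0],0],[[-39,-2,32],[0,0,0],0],[[-39,-2,32],[0,0,0],0],[[-39,-2,32],[0,0,0],0],[[-39,-2,32],[0,0,0],0],[[0,0,0],[5.7,0,8],0],[[0,0,0],[5.7,0,8],0],[[0,0,0],[5.7,0,8],0],[[0,0,0],[5.7,0,8],0],[[0,0,0],[5.7,0,8],0],[[0,0,0],[5.7,0,8],0]]'
python3 -c "
from plan import *
p,M=pick(.5934,-.3255,-103.8,.05)
show(p,M)"
```

```text
t: 6.48
eef_pos: [0.5946, -0.3361, 0.1761]
tool_rot: [0.218, 0.74, 0.578, -0.268]
contact_force: [-0.0, -1.1, -0.1]
gripper_width: 0.501
t 6.47 cur [ 0.5946 -0.3361  0.1761] tgt [ 0.5905 -0.3374  0.0654] F [-0.  -1.1 -0.1] w 0.501 q [ 0.74  0.79 -0.96  1.67  1.26  1.57 -0.83]
 turn tot [ 0.64  0.4  -0.43] | 1 rows of [ 0.64  0.4  -0.43]
 shift now-frame [69.9 -5.2 85.6]  after-turn frame [69.4 -3.7 86.2] | 3 rows of [23.13 -1.23 28.73]
```

```bash
python3 -m jog '[[[0,0,0],[0.6,0.4,-0.4],0],[[23,-1,29],[0,0,0],0],[[23,-1,29],[0,0,0],0],[[23,-1,29],[0,0,0],0],[[0,0,0],[0,0,0],0]]'
python3 -c "
from plan import *
p,d,P=cloud('top'); save('t2.png',p,(280,150,460,290),4)
p,d,P=cloud('scene'); save('s2.png',p,(130,150,290,270),5)
show(*pick(.5934,-.3255,-103.8,.0))"
```

```text
t: 7.1
eef_pos: [0.5864, -0.3391, 0.0583]
tool_rot: [0.206, 0.737, 0.584, -0.27]
contact_force: [1.0, 0.9, -0.1]
gripper_width: 0.501
t 7.20 cur [ 0.5884 -0.3389  0.0608] tgt [ 0.5905 -0.3374  0.0154] F [-0.3 -0.1  0.6] w 0.494 q [ 0.72  0.94 -0.9   1.71  1.36  1.49 -0.94]
 turn tot [-0.16 -0.34  0.51] | 1 rows of [-0.16 -0.34  0.51]
 shift now-frame [30.4  2.  33.6]  after-turn frame [30.6  1.6 33.4] | 2 rows of [15.32  0.81 16.72]
```

View pics/s2.png

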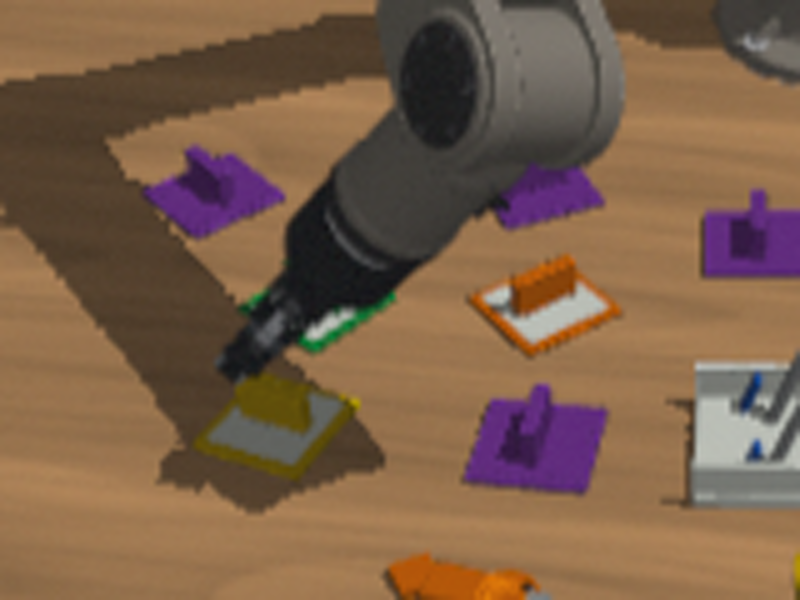

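View pics/t2.png

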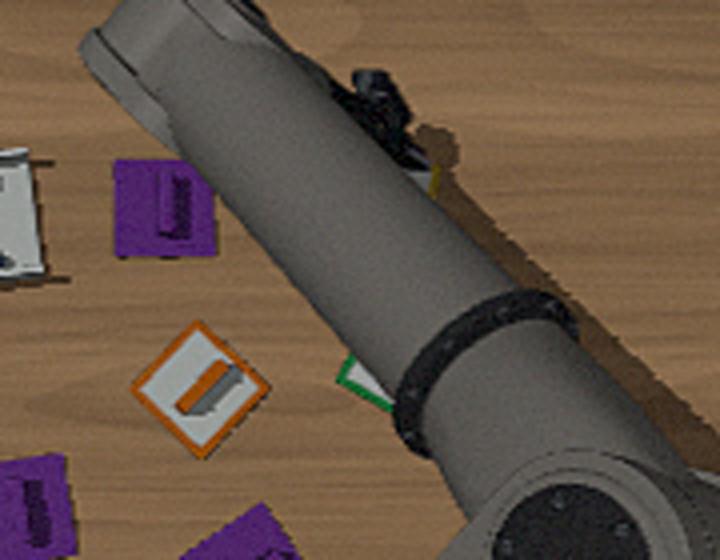

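```bash
python3 -m jog '[[[15.2,1,16.8],[0,0,0],0],[[15.2,1,16.8],[0,0,0],0],[[0,0,0],[0,0,0],0]]'
python3 -c "
from plan import *
show(*pick(.5934,-.3255,-103.8,.0))"
```

```text
t: 7.58
eef_pos: [0.5892, -0.3368, 0.0106]
tool_rot: [0.205, 0.738, 0.584, -0.269]
contact_force: [-0.0, 0.5, -0.5]
gripper_width: 0.498
t 7.58 cur [ 0.5892 -0.3368  0.0106] tgt [ 0.5905 -0.3374  0.0154] F [-0.   0.5 -0.5] w 0.498 q [ 0.69  1.01 -0.87  1.7   1.41  1.47 -0.99]
 turn tot [-0.42 -0.47  0.61] | 1 rows of [-0.42 -0.47  0.61]
 shift now-frame [-3.3  1.3 -3.6]  after-turn frame [-3.3  1.3 -3.6] | 1 rows of [-3.32  1.34 -3.59]
```

```bash
python3 -m jog '[[[0,0,0],[0,0,0],0],[[0,0,0],[0,0,0],0],[[0,0,0],[0,0,0],0]]'
python3 -c "
from plan import *
show(*pick(.5934,-.3255,-103.8,.0))"
```

```text
t: 7.95
eef_pos: [0.5891, -0.3372, 0.0121]
tool_rot: [0.205, 0.739, 0.583, -0.269]
contact_force: [-0.1, 0.0, 0.4]
gripper_width: 0.498
t 7.95 cur [ 0.5891 -0.3372  0.0121] tgt [ 0.5905 -0.3374  0.0154] F [-0.1  0.   0.4] w 0.498 q [ 0.7   1.01 -0.87  1.71  1.4   1.47 -0.99]
 turn tot [-0.42 -0.47  0.52] | 1 rows of [-0.42 -0.47  0.52]
 shift now-frame [-2.   1.3 -2.7]  after-turn frame [-2.   1.4 -2.7] | 1 rows of [-2.02  1.36 -2.69]
```

```bash
python3 -m jog '[[[-2,1.3,-2.7],[-0.4,-0.4,0.5],0],[[0,0,0],[0,0,0],0.5],[[0,0,0],[0,0,0],1],[[0,0,0],[0,0,0],1],[[0,0,0],[0,0,0],1],[[0,0,0],[0,0,0],1]]' 40
python3 -c "
from plan import *
show(*pick(.5934,-.3255,-103.8,.0)); show(*pick(.5934,-.3255,-103.8,.15))"
```

```text
t: 8.7
eef_pos: [0.5908, -0.3371, 0.0157]
tool_rot: [0.211, 0.739, 0.58, -0.269]
contact_force: [0.5, 2.2, 3.4]
gripper_width: 0.135
t 8.70 cur [ 0.5908 -0.3371  0.0157] tgt [ 0.5905 -0.3374  0.0154] F [0.5 2.2 3.4] w 0.135 q [ 0.69  1.01 -0.87  1.71  1.41  1.47 -1.  ]
 turn tot [ 0.02 -0.07  0.03] | 1 rows of [ 0.02 -0.07  0.03]
 shift now-frame [-0.1 -0.2  0.4]  after-turn frame [-0.1 -0.2  0.4] | 1 rows of [-0.11 -0.2   0.4 ]
t 8.70 cur [ 0.5908 -0.3371  0.0157] tgt [ 0.5905 -0.3374  0.1654] F [0.5 2.2 3.4] w 0.135 q [ 0.69  1.01 -0.87  1.71  1.41  1.47 -1.  ]
 turn tot [ 0.02 -0.07  0.03] | 1 rows of [ 0.02 -0.07  0.03]
 shift now-frame [ -96.4   -0.2 -114.6]  after-turn frame [ -96.5   -0.2 -114.5] | 4 rows of [-24.13  -0.05 -28.63]
```

```bash
python3 -m jog '[[[-9,0,-11],[0,0,0],1],[[-22,0,-26],[0,0,0],1],[[-24,0,-28],[0,0,0],1],[[-24,0,-28],[0,0,0],1],[[-20,0,-24],[0,0,0],1],[[0,0,0],[0,0,0],1]]'
python3 -c "
from plan import *
p,d,P=cloud('scene'); save('s3.png',p,(130,150,290,270),5)
show(*place(3,u=.10))"
```

```text
t: 9.45
eef_pos: [0.5915, -0.3382, 0.1719]
tool_rot: [0.212, 0.74, 0.579, -0.268]
contact_force: [0.1, -0.6, -2.1]
gripper_width: 0.133
t 9.50 cur [ 0.5906 -0.3382  0.1698] tgt [0.5489 0.1916 0.1382] F [-0.   0.  -2.1] w 0.131 q [ 0.75  0.8  -0.97  1.67  1.26  1.57 -0.82]
 turn tot [ -1.87  69.11 -22.49] | 7 rows of [-0.27  9.87 -3.21]
 shift now-frame [ 407.  -167.  -299.9]  after-turn frame [443.9  26.9 292.8] | 14 rows of [31.7   1.92 20.91]
```

View pics/s3.png

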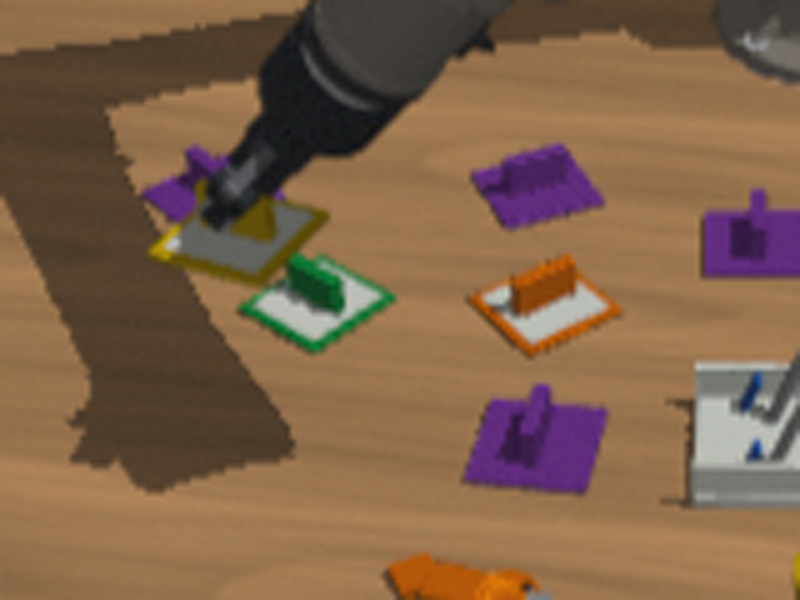

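```bash
python3 -m jog '[[[0,0,0],[-0.27,9.87,-3.21],1],[[0,0,0],[-0.27,9.87,-3.21],1],[[0,0,0],[-0.27,9.87,-3.21],1],[[0,0,0],[-0.27,9.87,-3.21],1],[[0,0,0],[-0.27,9.87,-3.21],1],[[0,0,0],[-0.27,9.87,-3.21],1],[[0,0,0],[-0.27,9.87,-3.21],1],[[0,0,0],[0,0,0],1]]'
python3 -c "
from plan import *
show(*place(3,u=.10))"
```

```text
t: 10.5
eef_pos: [0.5888, -0.3418, 0.1633]
tool_rot: [-0.197, 0.641, 0.722, 0.17]
contact_force: [0.9, 0.8, -1.6]
gripper_width: 0.134
t 10.50 cur [ 0.5888 -0.3418  0.1633] tgt [0.5489 0.1916 0.1382] F [ 0.9  0.8 -1.6] w 0.134 q [ 1.22  1.15 -1.33  1.25  0.58  1.59  0.17]
 turn tot [-0.13 -0.18 -0.56] | 1 rows of [-0.13 -0.18 -0.56]
 shift now-frame [449.3  25.4 290.2]  after-turn frame [449.9  29.2 288.8] | 14 rows of [32.14  2.08 20.63]
```

```bash
python3 -m jog '[[[32,2,20.6],[0,0,0],1],[[32,2,20.6],[0,0,0],1],[[32,2,20.6],[0,0,0],1],[[32,2,20.6],[0,0,0],1],[[32,2,20.6],[0,0,0],1],[[32,2,20.6],[0,0,0],1],[[32,2,20.6],[0,0,0],1],[[32,2,20.6],[0,0,0],1],[[32,2,20.6],[0,0,0],1],[[32,2,20.6],[0,0,0],1],[[32,2,20.6],[0,0,0],1],[[0,0,0],[0,0,0],1]]'
python3 -c "
from plan import *
show(*place(3,u=.10))"
```

```text
t: 12.0
eef_pos: [0.5549, 0.0841, 0.1488]
tool_rot: [-0.195, 0.635, 0.729, 0.169]
contact_force: [0.1, -0.6, -1.6]
gripper_width: 0.128
t 12.00 cur [0.5549 0.0841 0.1488] tgt [0.5489 0.1916 0.1382] F [ 0.1 -0.6 -1.6] w 0.128 q [ 0.91  0.94 -1.36  1.83  0.48  0.99 -0.39]
 turn tot [-0.32  0.14  0.41] | 1 rows of [-0.32  0.14  0.41]
 shift now-frame [87.8  8.9 62.5]  after-turn frame [87.7  7.9 62.8] | 3 rows of [29.23  2.64 20.93]
```

```bash
python3 -m jog '[[[29.2,2.7,21],[-0.3,0.1,0.4],1],[[29.2,2.7,21],[0,0,0],1],[[29.2,2.7,21],[0,0,0],1],[[0,0,0],[0,0,0],1],[[0,0,0],[0,0,0],1]]'
python3 -c "
from plan import *
p,d,P=cloud('scene'); save('s4.png',p,(240,150,400,270),5)
p,d,P=cloud('top'); save('t4.png',p,(180,150,320,250),5)
show(*place(3,u=.10))"
```

```text
t: 12.62
eef_pos: [0.5527, 0.1863, 0.1375]
tool_rot: [-0.194, 0.641, 0.723, 0.171]
contact_force: [-0.1, -0.1, -1.0]
gripper_width: 0.133
t 12.72 cur [0.5533 0.1856 0.1375] tgt [0.5489 0.1916 0.1382] F [ 0.1 -0.7 -1.6] w 0.136 q [ 0.73  0.91 -1.32  1.86  0.49  0.86 -0.55]
 turn tot [ 0.26 -0.03 -0.52] | 1 rows of [ 0.26 -0.03 -0.52]
 shift now-frame [ 5.9 -3.7  2.6]  after-turn frame [ 6.  -3.6  2.6] | 1 rows of [ 5.95 -3.65  2.6 ]
```

View pics/s4.png

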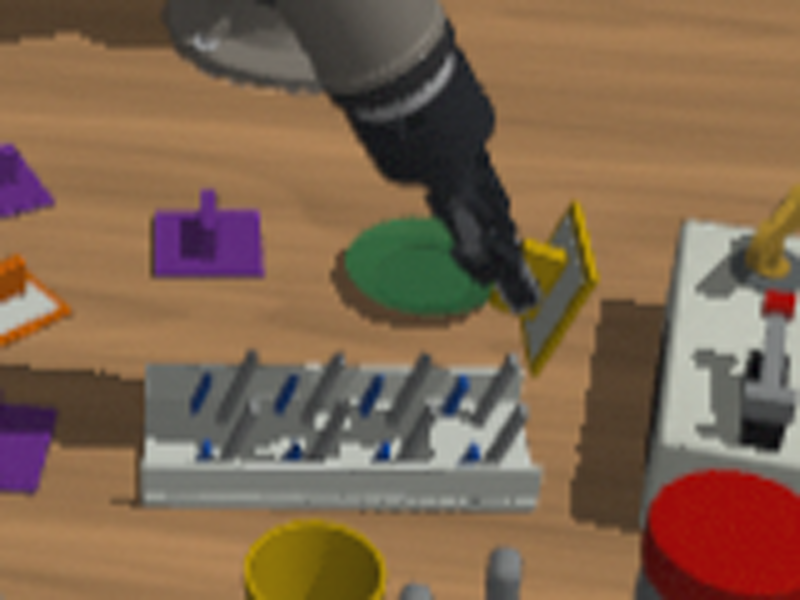

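View pics/t4.png

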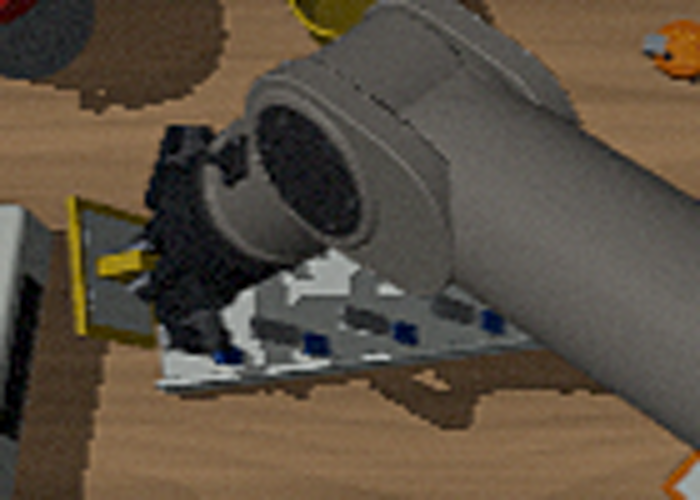

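```bash
python3 -m jog '[[[6,-3.6,2.6],[0.2,0,-0.5],1],[[0,0,0],[0,0,0],1],[[0,0,0],[0,0,0],1],[[0,0,0],[0,0,0],1]]'
cat >> plan.py <<'E'
def platecheck(k,box,u0,c='scene',T=None):
    """points near expected plate of slot k, in (rack y, u, n) mm relative to slot foot; prints plane of front face"""
    p,d,P=T or cloud(c)
    pts=P[box[1]:box[3],box[0]:box[2]].reshape(-1,3); pts=pts[~np.isnan(pts[:,0])]
    f=RC+(-.084+.056*k+.0065)*RX+.012*Zv; q=(pts-f)*1000; ry=np.cross(Zv,RX)
    a=np.stack([q@ry,q@U,q@NN],1)
    return a
E
python3 -c "
from plan import *
show(*place(3,u=.10))
for c,b in(('scene',(330,185,370,235)),('top',(180,180,215,225))):
    a=platecheck(3,b,.1,c); s=a[(a[:,1]>95)&(a[:,1]<185)&(abs(a[:,2])<30)]
    print(c,len(s)); print(np.histogram(s[:,2],bins=range(-20,31,2)))
    m=s[(abs(s[:,2]-8.5)<5)]
    A=np.c_[m[:,:2]-[0,140],np.ones(len(m))]; co=np.linalg.lstsq(A,m[:,2],rcond=None)[0]; print('n=',co, 'y',np.percentile(m[:,0],[1,99]),'u',np.percentile(m[:,1],[1,99]))
"
```

```text
t: 13.22
eef_pos: [0.5489, 0.1928, 0.1386]
tool_rot: [-0.195, 0.637, 0.726, 0.172]
contact_force: [-0.1, 0.3, -1.7]
gripper_width: 0.13
t 13.22 cur [0.5489 0.1928 0.1386] tgt [0.5489 0.1916 0.1382] F [-0.1  0.3 -1.7] w 0.13 q [ 0.72  0.91 -1.32  1.87  0.49  0.86 -0.55]
 turn tot [ 0.04 -0.11  0.05] | 1 rows of [ 0.04 -0.11  0.05]
 shift now-frame [-1.3 -0.2 -0.3]  after-turn frame [-1.3 -0.2 -0.3] | 1 rows of [-1.27 -0.19 -0.26]
scene 316
(array([  0,   0,   0,   0,   0,   0,   0,   0,   0,   0,   2,  21,  26,
       115,  70,  11,   6,   9,   6,  10,   8,   8,   7,   9,   8]), array([-20, -18, -16, -14, -12, -10,  -8,  -6,  -4,  -2,   0,   2,   4,
         6,   8,  10,  12,  14,  16,  18,  20,  22,  24,  26,  28,  30]))
n= [ 0.01769435 -0.01293648  7.99471204] y [-41.85099113  38.01724485] u [100.92141205 179.50471683]
top 395
(array([  0,   0,   0,   0,   0,   0,   0,   0,   0,   0,   1,   4,  19,
        66, 173,  76,   7,   5,   4,   7,   5,   4,  10,   8,   6]), array([-20, -18, -16, -14, -12, -10,  -8,  -6,  -4,  -2,   0,   2,   4,
         6,   8,  10,  12,  14,  16,  18,  20,  22,  24,  26,  28,  30]))
n= [-8.63385970e-03 -1.19174684e-02  9.04295448e+00] y [-37.45046249  41.00688752] u [103.35821494 182.35271072]
```

```bash
python3 -m jog '[[[12.3,-0.2,11],[0,0,0],1],[[13.4,0,11.2],[0,0,0],1],[[13.4,0,11.2],[0,0,0],1],[[13.4,0,11.2],[0,0,0],1],[[0,0,0],[0,0,0],1],[[0,0,0],[0,0,0],1],[[0,0,0],[0,0,0],1]]'
python3 -c "
from plan import *
show(*place(3,u=.001))
p,d,P=cloud('scene'); save('s5.png',p,(240,150,400,270),5)"
```

```text
t: 14.2
eef_pos: [0.5403, 0.2594, 0.1263]
tool_rot: [-0.195, 0.638, 0.725, 0.172]
contact_force: [-0.2, 0.2, -1.0]
gripper_width: 0.135
t 14.20 cur [0.5403 0.2594 0.1263] tgt [0.5532 0.158  0.0452] F [-0.2  0.2 -1. ] w 0.135 q [ 0.59  0.9  -1.27  1.88  0.51  0.77 -0.66]
 turn tot [ 0.06 -0.1  -0.01] | 1 rows of [ 0.06 -0.1  -0.01]
 shift now-frame [-129.1   -0.3   18.9]  after-turn frame [-129.1   -0.3   19.1] | 4 rows of [-32.27  -0.06   4.78]
```

View pics/s5.png

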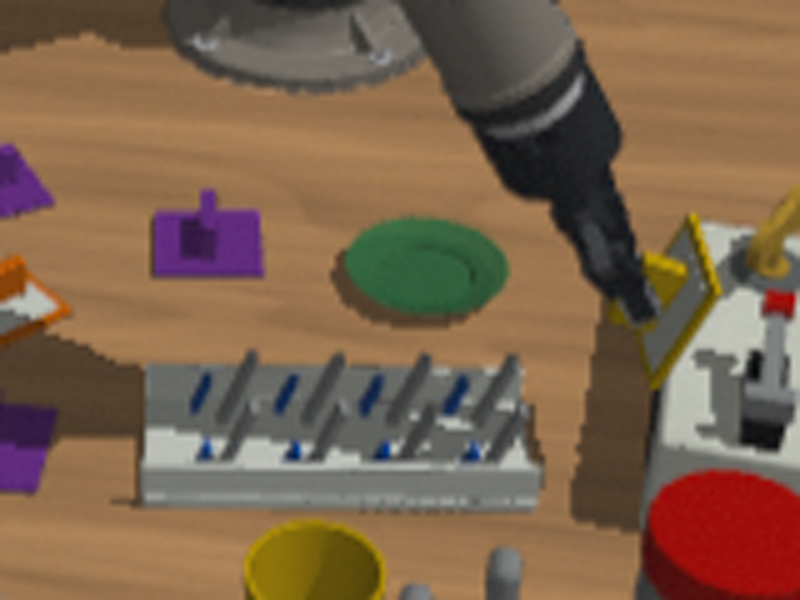

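```bash
python3 -m jog '[[[-13.3,-0.3,-11.2],[0,0,0],1],[[-13.3,0,-11.2],[0,0,0],1],[[-13.3,0,-11.2],[0,0,0],1],[[-13.4,0,-11.1],[0,0,0],1],[[0,0,0],[0,0,0],1],[[-13.4,0,11.25],[0,0,0],1],[[-13.4,0,11.25],[0,0,0],1],[[-13.4,0,11.25],[0,0,0],1],[[0,0,0],[0,0,0],1],[[0,0,0],[0,0,0],1],[[0,0,0],[0,0,0],1]]'
python3 -c "
from plan import *
show(*place(3,u=.001))
p,d,P=cloud('scene'); save('s6.png',p,(240,150,400,270),5)"
```

```text
t: 15.62
eef_pos: [0.551, 0.175, 0.0897]
tool_rot: [-0.195, 0.637, 0.726, 0.172]
contact_force: [-0.5, 1.0, -1.5]
gripper_width: 0.134
t 15.62 cur [0.551  0.175  0.0897] tgt [0.5532 0.158  0.0452] F [-0.5  1.  -1.5] w 0.134 q [ 0.72  0.96 -1.25  1.89  0.54  0.8  -0.52]
 turn tot [ 0.07 -0.13  0.12] | 1 rows of [ 0.07 -0.13  0.12]
 shift now-frame [-37.2  -0.   29.9]  after-turn frame [-37.2   0.1  30. ] | 2 rows of [-18.58   0.03  14.98]
```

View pics/s6.png

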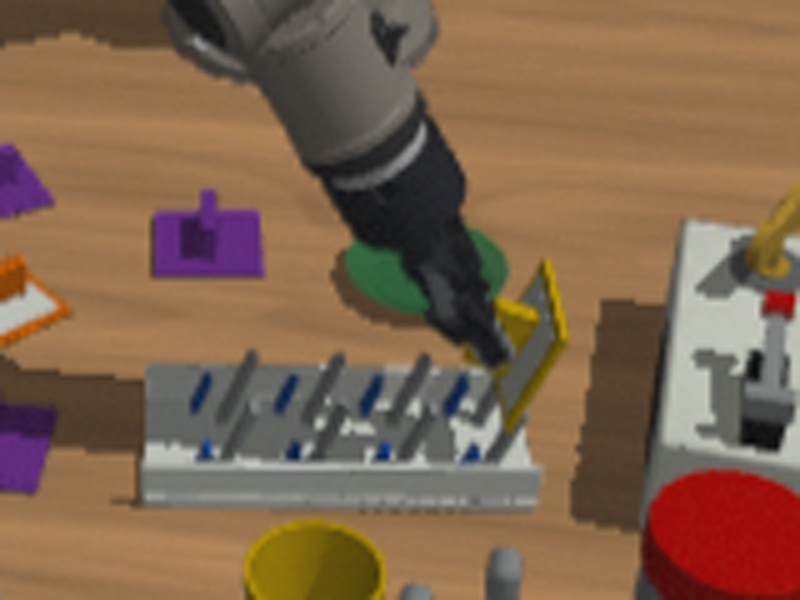

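```bash
python3 -m jog '[[[-7.5,0,6],[0,0,0],1],[[-7.5,0,6],[0,0,0],1],[[-7.5,0,6],[0,0,0],1],[[-7.5,0,6],[0,0,0],1],[[0,0,0],[0,0,0],1],[[0,0,0],[0,0,0],1]]'
python3 -c "
from plan import *
show(*place(3,u=.001))
p,d,P=cloud('scene'); save('s7.png',p,(240,150,400,270),5)"
```

```text
t: 16.42
eef_pos: [0.5527, 0.161, 0.0534]
tool_rot: [-0.195, 0.637, 0.726, 0.172]
contact_force: [-1.0, 0.9, -1.4]
gripper_width: 0.131
t 16.43 cur [0.5527 0.161  0.0534] tgt [0.5532 0.158  0.0452] F [-1.   0.9 -1.4] w 0.131 q [ 0.72  1.01 -1.21  1.89  0.58  0.77 -0.5 ]
 turn tot [ 0.04 -0.14  0.08] | 1 rows of [ 0.04 -0.14  0.08]
 shift now-frame [-6.8  0.2  5.6]  after-turn frame [-6.8  0.2  5.6] | 1 rows of [-6.77  0.2   5.61]
```

View pics/s7.png

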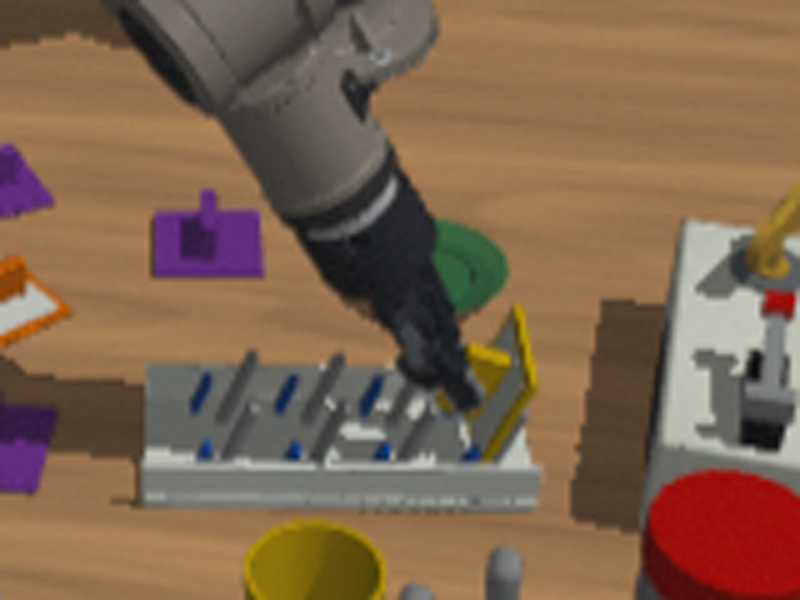

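```bash
python3 -m jog '[[[-3.4,0,2.8],[0,0,0],1],[[-3.4,0.2,2.8],[0,0,0],1],[[0,0,0],[0,0,0],1],[[1,0,1.2],[0,0,0],1],[[0,0,0],[0,0,0],1],[[0,0,0],[0,0,0],1]]'
python3 -c "
from plan import *
show(*place(3,u=.001))"
```

```text
t: 17.23
eef_pos: [0.553, 0.1592, 0.0445]
tool_rot: [-0.195, 0.637, 0.726, 0.172]
contact_force: [0.6, 0.4, -1.0]
gripper_width: 0.133
t 17.23 cur [0.553  0.1592 0.0445] tgt [0.5532 0.158  0.0452] F [ 0.6  0.4 -1. ] w 0.133 q [ 0.72  1.02 -1.19  1.9   0.59  0.76 -0.5 ]
 turn tot [ 0.04 -0.12  0.08] | 1 rows of [ 0.04 -0.12  0.08]
 shift now-frame [-0.8  0.1 -1.2]  after-turn frame [-0.8  0.1 -1.2] | 1 rows of [-0.77  0.05 -1.23]
```

```bash
python3 -m jog '[[[0,0,0],[0,0,0],0.6],[[0,0,0],[0,0,0],0.45],[[0,0,0],[0,0,0],0.45],[[0,0,0],[0,0,0],0.45],[[0,0,-10],[0,0,0],0.45],[[0,0,-20],[0,0,0],0.45],[[0,0,-30],[0,0,0],0.45],[[0,0,-30],[0,0,0],0.45],[[0,0,-30],[0,0,0],0.45]]'
python3 -c "
from plan import *
show(*pick(.4626,-.3398,-120.3,.12))
p,d,P=cloud('scene'); save('s8.png',p,(240,150,400,270),5)"
```

```text
t: 18.35
eef_pos: [0.5604, 0.0982, 0.1501]
tool_rot: [-0.195, 0.637, 0.726, 0.172]
contact_force: [0.9, -0.3, -0.0]
gripper_width: 0.275
t 18.35 cur [0.5604 0.0982 0.1501] tgt [ 0.4564 -0.3503  0.1354] F [ 0.9 -0.3 -0. ] w 0.275 q [ 0.88  0.92 -1.34  1.82  0.45  0.97 -0.39]
 turn tot [  3.51 -67.44  39.97] | 8 rows of [ 0.44 -8.43  5.  ]
 shift now-frame [-380.4 -161.2 -203.8]  after-turn frame [-327.4  136.5  293.9] | 12 rows of [-27.29  11.38  24.49]
```

View pics/s8.png

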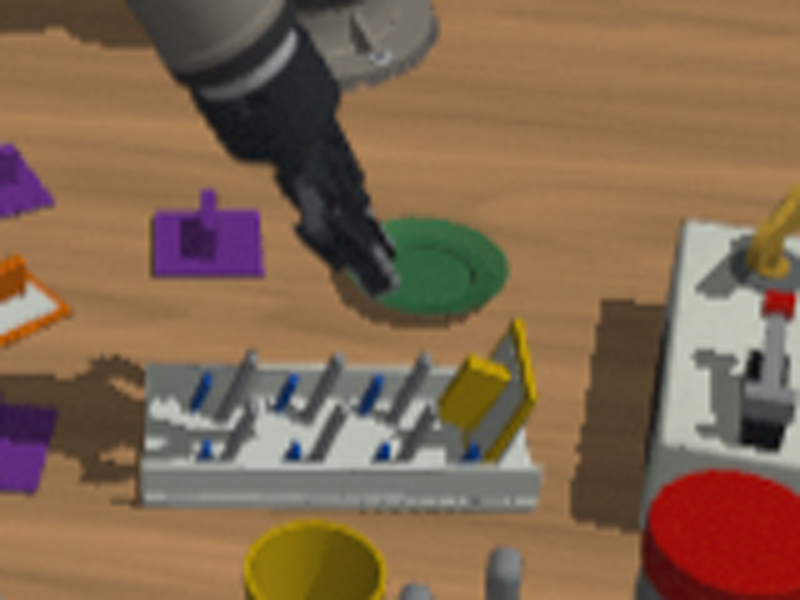

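```bash
python3 -m jog '[[[-36.5,-16,-23],[0,0,0],0],[[-36.5,-16,-23],[0,0,0],0],[[-36.5,-16,-23],[0,0,0],0],[[-36.5,-16,-23],[0,0,0],0],[[-36.5,-16,-23],[0,0,0],0],[[-36.5,-16,-23],[0,0,0],0],[[-36.5,-16,-23],[0,0,0],0],[[-36.5,-16,-23],[0,0,0],0],[[-36.5,-16,-23],[0,0,0],0],[[-36.5,-16,-23],[0,0,0],0],[[0,0,0],[0,0,0],0]]'
python3 -c "
from plan import *
show(*pick(.4626,-.3398,-120.3,.12))"
```

```text
t: 19.77
eef_pos: [0.4564, -0.3536, 0.1641]
tool_rot: [-0.194, 0.64, 0.723, 0.172]
contact_force: [-0.5, 0.8, -0.1]
gripper_width: 0.5
t 19.77 cur [ 0.4564 -0.3536  0.1641] tgt [ 0.4564 -0.3503  0.1354] F [-0.5  0.8 -0.1] w 0.5 q [ 1.46  1.03 -1.3   1.52  0.49  1.5   0.27]
 turn tot [  3.46 -67.46  39.49] | 8 rows of [ 0.43 -8.43  4.94]
 shift now-frame [-11.6   0.4  26.5]  after-turn frame [20.6 -1.6 20.1] | 1 rows of [20.62 -1.62 20.14]
```

```bash
python3 -m jog '[[[0,0,0],[0.43,-8.43,4.94],0],[[0,0,0],[0.43,-8.43,4.94],0],[[0,0,0],[0.43,-8.43,4.94],0],[[0,0,0],[0.43,-8.43,4.94],0],[[0,0,0],[0.43,-8.43,4.94],0],[[0,0,0],[0.43,-8.43,4.94],0],[[0,0,0],[0.43,-8.43,4.94],0],[[0,0,0],[0.43,-8.43,4.94],0],[[0,0,0],[0,0,0],0],[[0,0,0],[0,0,0],0]]'
python3 -c "
from plan import *
show(*pick(.4626,-.3398,-120.3,.05))
p,d,P=cloud('scene'); save('s9.png',p,(130,150,290,270),5)
p,d,P=cloud('top'); save('t9.png',p,(280,150,460,290),4)
"
```

```text
t: 21.02
eef_pos: [0.4575, -0.349, 0.1642]
tool_rot: [0.17, 0.814, 0.471, -0.295]
contact_force: [-0.6, -0.6, -0.4]
gripper_width: 0.499
t 21.02 cur [ 0.4575 -0.349   0.1642] tgt [ 0.4564 -0.3503  0.0654] F [-0.6 -0.6 -0.4] w 0.499 q [ 0.8   0.66 -0.84  1.85  1.05  1.49 -1.01]
 turn tot [ 0.25 -0.2   0.39] | 1 rows of [ 0.25 -0.2   0.39]
 shift now-frame [61.9 -0.2 77. ]  after-turn frame [62.1 -0.2 76.8] | 3 rows of [20.71 -0.08 25.58]
```

View pics/s9.png

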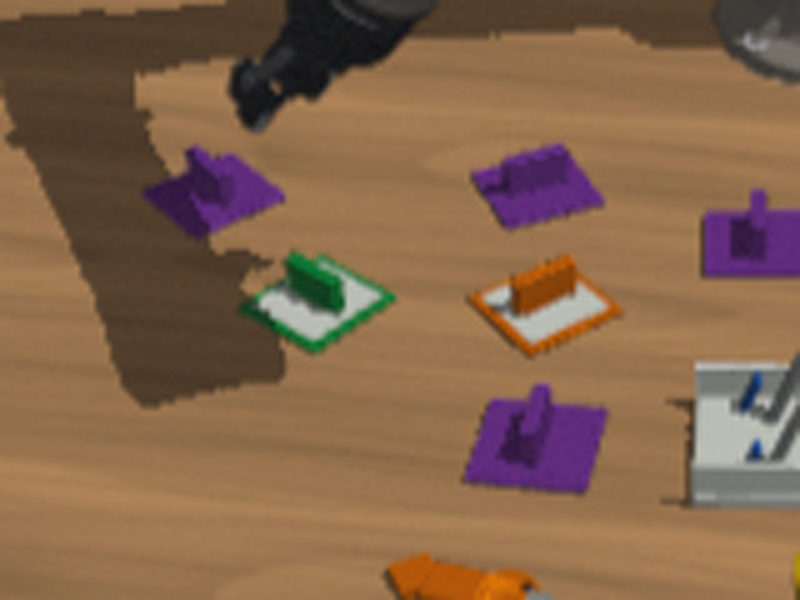

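View pics/t9.png

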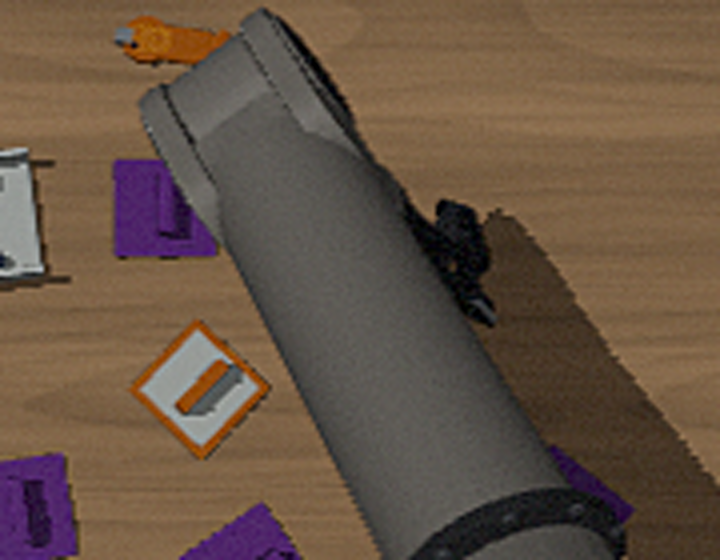

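```bash
python3 -m jog '[[[20.7,0,25.5],[0.2,-0.2,0.4],0],[[20.7,0,25.5],[0,0,0],0],[[20.7,0,25.5],[0,0,0],0],[[0,0,0],[0,0,0],0],[[0,0,0],[0,0,0],0],[[0,0,0],[0,0,0],0]]'
python3 -c "
from plan import *
show(*pick(.4636,-.3392,-120.3,.0))
p,d,P=cloud('scene'); save('s10.png',p,(150,170,270,260),6)
"
```

```text
t: 21.88
eef_pos: [0.4578, -0.3508, 0.0669]
tool_rot: [0.172, 0.815, 0.467, -0.296]
contact_force: [0.8, -0.5, -0.3]
gripper_width: 0.496
t 21.88 cur [ 0.4578 -0.3508  0.0669] tgt [ 0.4574 -0.3497  0.0154] F [ 0.8 -0.5 -0.3] w 0.496 q [ 0.75  0.8  -0.78  1.88  1.16  1.42 -1.16]
 turn tot [ 0.16  0.09 -0.2 ] | 1 rows of [ 0.16  0.09 -0.2 ]
 shift now-frame [33.7 -1.1 38.9]  after-turn frame [33.6 -0.8 39. ] | 2 rows of [16.82 -0.42 19.49]
```

View pics/s10.png

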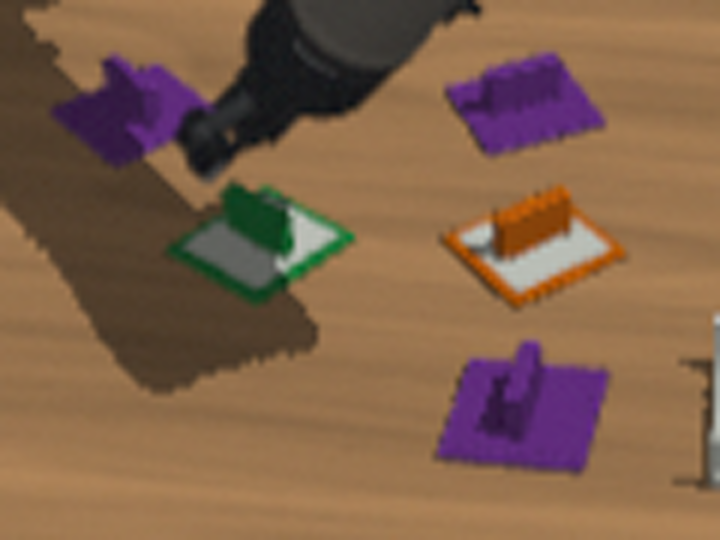

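```bash
python3 -m jog '[[[11,-0.5,12],[0.1,0.1,-0.2],0],[[11,-0.5,12],[0,0,0],0],[[9.5,0,12],[0,0,0],0],[[0,0,0],[0,0,0],0],[[0,0,0],[0,0,0],0],[[0,0,0],[0,0,0],0]]'
python3 -c "
from plan import *
show(*pick(.4636,-.3392,-120.3,.0))
"
```

```text
t: 22.68
eef_pos: [0.4571, -0.349, 0.0179]
tool_rot: [0.17, 0.815, 0.468, -0.297]
contact_force: [-0.3, 1.6, -0.1]
gripper_width: 0.5
t 22.68 cur [ 0.4571 -0.349   0.0179] tgt [ 0.4574 -0.3497  0.0154] F [-0.3  1.6 -0.1] w 0.5 q [ 0.73  0.88 -0.74  1.88  1.21  1.38 -1.22]
 turn tot [0.02 0.02 0.09] | 1 rows of [0.02 0.02 0.09]
 shift now-frame [1.3 0.7 2.2]  after-turn frame [1.3 0.7 2.2] | 1 rows of [1.28 0.67 2.18]
```

```bash
python3 -m jog '[[[1.3,0.7,2.1],[0,0,0],0],[[0,0,0],[0,0,0],0.5],[[0,0,0],[0,0,0],1],[[0,0,0],[0,0,0],1],[[0,0,0],[0,0,0],1],[[0,0,0],[0,0,0],1]]' 40
python3 -c "
from plan import *
show(*pick(.4636,-.3392,-120.3,.0))
show(*pick(.4636,-.3392,-120.3,.15))
"
```

```text
t: 23.42
eef_pos: [0.4573, -0.3496, 0.0152]
tool_rot: [0.17, 0.814, 0.468, -0.297]
contact_force: [-0.5, 1.1, 1.9]
gripper_width: 0.134
t 23.43 cur [ 0.4573 -0.3496  0.0152] tgt [ 0.4574 -0.3497  0.0154] F [-0.5  1.1  1.9] w 0.134 q [ 0.73  0.88 -0.74  1.88  1.21  1.38 -1.22]
 turn tot [-0.    0.02  0.12] | 1 rows of [-0.    0.02  0.12]
 shift now-frame [-0.2  0.2 -0.2]  after-turn frame [-0.2  0.2 -0.2] | 1 rows of [-0.17  0.22 -0.16]
t 23.43 cur [ 0.4573 -0.3496  0.0152] tgt [ 0.4574 -0.3497  0.1654] F [-0.5  1.1  1.9] w 0.134 q [ 0.73  0.88 -0.74  1.88  1.21  1.38 -1.22]
 turn tot [-0.    0.02  0.12] | 1 rows of [-0.    0.02  0.12]
 shift now-frame [ -96.6    0.  -115. ]  after-turn frame [ -96.6    0.2 -115.1] | 4 rows of [-24.15   0.06 -28.77]
```

Gripped. Lift, then turn to the placing attitude.

```bash
python3 -m jog '[[[-9,0,-11],[0,0,0],1],[[-22,0,-26],[0,0,0],1],[[-24,0,-28],[0,0,0],1],[[-24,0,-28],[0,0,0],1],[[-20,0,-24],[0,0,0],1],[[0,0,0],[0,0,0],1]]'
python3 -c "
from plan import *
show(*place(2,u=.09))"
```

```text
t: 24.18
eef_pos: [0.4582, -0.3504, 0.1713]
tool_rot: [0.172, 0.815, 0.468, -0.296]
contact_force: [-0.1, -0.7, -2.1]
gripper_width: 0.134
t 24.18 cur [ 0.4582 -0.3504  0.1713] tgt [0.5565 0.1326 0.1288] F [-0.1 -0.7 -2.1] w 0.134 q [ 0.8   0.65 -0.84  1.84  1.04  1.49 -1.01]
 turn tot [ -3.29  67.39 -39.86] | 8 rows of [-0.41  8.42 -4.98]
 shift now-frame [ 384.6 -158.3 -267.9]  after-turn frame [382.6 159.7 269.9] | 13 rows of [29.43 12.28 20.76]
```

```bash
python3 -m jog '[[[0,0,0],[-0.41,8.42,-4.98],1],[[0,0,0],[-0.41,8.42,-4.98],1],[[0,0,0],[-0.41,8.42,-4.98],1],[[0,0,0],[-0.41,8.42,-4.98],1],[[0,0,0],[-0.41,8.42,-4.98],1],[[0,0,0],[-0.41,8.42,-4.98],1],[[0,0,0],[-0.41,8.42,-4.98],1],[[0,0,0],[-0.41,8.42,-4.98],1],[[0,0,0],[0,0,0],1]]'
python3 -c "
from plan import *
show(*place(2,u=.09))"
```

```text
t: 25.3
eef_pos: [0.4555, -0.3526, 0.1646]
tool_rot: [-0.198, 0.64, 0.722, 0.17]
contact_force: [0.4, -0.0, -0.5]
gripper_width: 0.134
t 25.30 cur [ 0.4555 -0.3526  0.1646] tgt [0.5565 0.1326 0.1288] F [ 0.4 -0.  -0.5] w 0.134 q [ 1.44  0.99 -1.25  1.52  0.44  1.48  0.3 ]
 turn tot [-0.2  -0.33 -0.54] | 1 rows of [-0.2  -0.33 -0.54]
 shift now-frame [387.6 160.  266.8]  after-turn frame [387.6 162.7 265.1] | 13 rows of [29.81 12.51 20.39]
```

```bash
python3 -m jog '[[[29.8,12.4,20.4],[0,0,0],1],[[29.8,12.4,20.4],[0,0,0],1],[[29.8,12.4,20.4],[0,0,0],1],[[29.8,12.4,20.4],[0,0,0],1],[[29.8,12.4,20.4],[0,0,0],1],[[29.8,12.4,20.4],[0,0,0],1],[[29.8,12.4,20.4],[0,0,0],1],[[29.8,12.4,20.4],[0,0,0],1],[[29.8,12.4,20.4],[0,0,0],1],[[29.8,12.4,20.4],[0,0,0],1],[[0,0,0],[-0.2,-0.3,-0.5],1],[[0,0,0],[0,0,0],1]]'
python3 -c "
from plan import *
show(*place(2,u=.09))"
```

```text
t: 26.8
eef_pos: [0.5327, 0.0232, 0.1409]
tool_rot: [-0.192, 0.635, 0.729, 0.169]
contact_force: [0.4, -1.0, -0.9]
gripper_width: 0.129
t 26.80 cur [0.5327 0.0232 0.1409] tgt [0.5565 0.1326 0.1288] F [ 0.4 -1.  -0.9] w 0.129 q [ 1.01  0.88 -1.29  1.86  0.38  0.98 -0.21]
 turn tot [-0.06  0.36  0.43] | 1 rows of [-0.06  0.36  0.43]
 shift now-frame [85.4 38.4 62.6]  after-turn frame [85.3 37.7 63.2] | 3 rows of [28.43 12.56 21.06]
```

```bash
python3 -m jog '[[[28.4,12.6,21],[0,0.3,0.4],1],[[28.4,12.6,21],[0,0,0],1],[[28.4,12.6,21],[0,0,0],1],[[0,0,0],[0,0,0],1],[[0,0,0],[0,0,0],1],[[0,0,0],[0,0,0],1]]'
python3 -c "
from plan import *
show(*place(2,u=.09))"
```

```text
t: 27.55
eef_pos: [0.5577, 0.1303, 0.1286]
tool_rot: [-0.195, 0.639, 0.724, 0.171]
contact_force: [1.3, -0.7, -1.0]
gripper_width: 0.133
t 27.55 cur [0.5577 0.1303 0.1286] tgt [0.5565 0.1326 0.1288] F [ 1.3 -0.7 -1. ] w 0.133 q [ 0.79  0.88 -1.24  1.85  0.39  0.87 -0.37]
 turn tot [ 0.04 -0.06 -0.19] | 1 rows of [ 0.04 -0.06 -0.19]
 shift now-frame [ 2.3 -0.8  1.1]  after-turn frame [ 2.3 -0.8  1.1] | 1 rows of [ 2.27 -0.84  1.06]
```

```bash
python3 -m jog '[[[2.3,-0.8,1.1],[0,0,-0.2],1],[[0,0,0],[0,0,0],1],[[0,0,0],[0,0,0],1]]'
python3 -c "
from plan import *
show(*place(2,u=.001))
for c,b in(('scene',(310,175,360,235)),('top',(190,170,240,225))):
    T=cloud(c); a=platecheck(2,b,.09,c,T); s=a[(a[:,1]>85)&(a[:,1]<175)&(abs(a[:,2])<30)]
    print(np.histogram(s[:,2],bins=range(-4,21,2))[0])
    m=s[(abs(s[:,2]-8.5)<5)]
    A=np.c_[m[:,:2]-[0,130],np.ones(len(m))]; co=np.linalg.lstsq(A,m[:,2],rcond=None)[0]; print(c,'n=',co, 'y',np.percentile(m[:,0],[1,99]),'u',np.percentile(m[:,1],[1,99]))
    save('c11%s.png'%c,T[0],(b[0]-60,b[1]-40,b[0]+80,b[1]+60),5)
"
```

```text
t: 27.92
eef_pos: [0.5563, 0.1343, 0.1291]
tool_rot: [-0.195, 0.636, 0.726, 0.172]
contact_force: [-0.1, 1.2, -1.2]
gripper_width: 0.135
t 27.93 cur [0.5563 0.1343 0.1291] tgt [0.5605 0.1025 0.0452] F [-0.1  1.2 -1.2] w 0.135 q [ 0.79  0.88 -1.24  1.85  0.39  0.87 -0.37]
 turn tot [-0.01 -0.11  0.15] | 1 rows of [-0.01 -0.11  0.15]
 shift now-frame [-69.9  -0.1  56.5]  after-turn frame [-69.8   0.   56.6] | 3 rows of [-2.327e+01  1.000e-02  1.887e+01]
[  0   0   4  13  25 110  63   8   9   6   9  11]
scene n= [ 0.02095289 -0.00832424  7.97781489] y [-42.56984179  36.37234597] u [ 92.08721923 170.53321014]
[  0   0   0   7  20  51 175  64   8   4   2   6]
top n= [-2.91120097e-03 -1.48048702e-02  9.02958972e+00] y [-36.87303525  41.2542265 ] u [ 92.66366511 171.91353486]
```

View pics/c11scene.png

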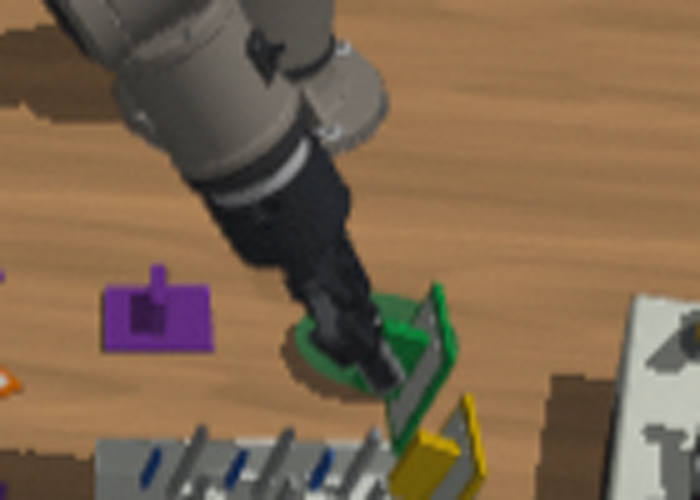

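```bash
python3 -m jog '[[[-10,0,8.1],[0,0,0],1],[[-10,0,8.1],[0,0,0],1],[[-10,0,8.1],[0,0,0],1],[[-10,0,8.1],[0,0,0],1],[[-10,0,8.1],[0,0,0],1],[[-10,0,8.1],[0,0,0],1],[[0,0,0],[0,0,0],1],[[0,0,0],[0,0,0],1],[[0,0,0],[0,0,0],1]]'
python3 -c "
from plan import *
show(*place(2,u=.001))
p,d,P=cloud('scene'); save('s12.png',p,(240,150,400,270),5)"
```

```text
t: 29.15
eef_pos: [0.5602, 0.1076, 0.0576]
tool_rot: [-0.195, 0.636, 0.727, 0.172]
contact_force: [0.5, 0.3, -0.6]
gripper_width: 0.13
t 29.15 cur [0.5602 0.1076 0.0576] tgt [0.5605 0.1025 0.0452] F [ 0.5  0.3 -0.6] w 0.13 q [ 0.78  0.97 -1.15  1.87  0.47  0.8  -0.33]
 turn tot [ 0.02 -0.12  0.2 ] | 1 rows of [ 0.02 -0.12  0.2 ]
 shift now-frame [-10.6  -0.5   8.1]  after-turn frame [-10.6  -0.4   8.2] | 1 rows of [-10.62  -0.42   8.16]
```

View pics/s12.png

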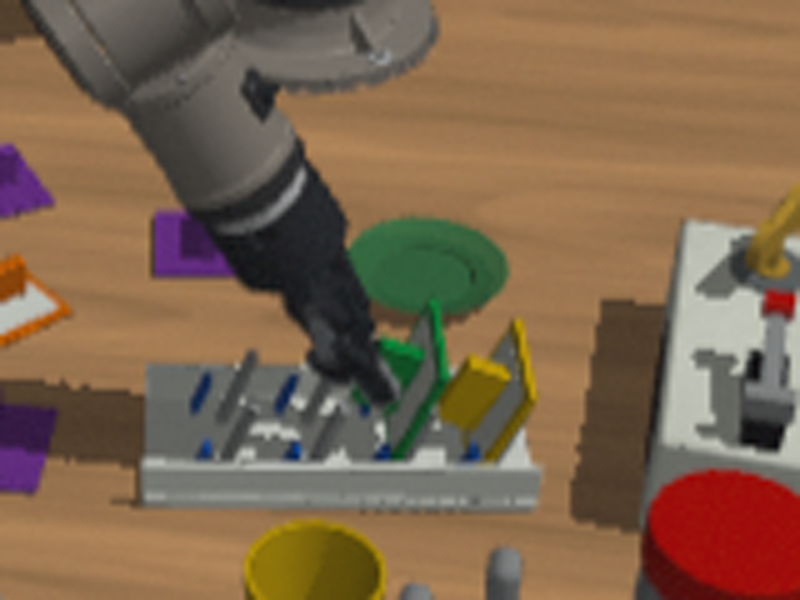

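Green is going down between guides and posts. Finish, release, retreat.

```bash
python3 -m jog '[[[-5.3,-0.2,4.1],[0,0,0],1],[[-5.3,-0.2,4.1],[0,0,0],1],[[0,0,0],[0,0,0],1],[[1,0,1.2],[0,0,0],1],[[0,0,0],[0,0,0],1],[[0,0,0],[0,0,0],1]]'
python3 -c "
from plan import *
show(*place(2,u=.001))"
```

```text
t: 29.95
eef_pos: [0.5601, 0.1038, 0.0442]
tool_rot: [-0.195, 0.636, 0.726, 0.172]
contact_force: [-0.6, 1.0, -1.3]
gripper_width: 0.133
t 29.95 cur [0.5601 0.1038 0.0442] tgt [0.5605 0.1025 0.0452] F [-0.6  1.  -1.3] w 0.133 q [ 0.78  0.98 -1.14  1.87  0.48  0.78 -0.33]
 turn tot [-0.01 -0.12  0.18] | 1 rows of [-0.01 -0.12  0.18]
 shift now-frame [-0.7  0.2 -1.6]  after-turn frame [-0.7  0.2 -1.6] | 1 rows of [-0.69  0.2  -1.56]
```

```bash
python3 -m jog '[[[0,0,0],[0,0,0],0.6],[[0,0,0],[0,0,0],0.45],[[0,0,0],[0,0,0],0.45],[[0,0,0],[0,0,0],0.45],[[0,0,-10],[0,0,0],0.45],[[0,0,-20],[0,0,0],0.45],[[0,0,-30],[0,0,0],0.45],[[0,0,-30],[0,0,0],0.45],[[0,0,-30],[0,0,0],0.45],[[0,0,-30],[0,0,0],0.45]]'
python3 -c "
from plan import *
show(*pick(.4626,-.1784,-120.3,.12))
p,d,P=cloud('scene'); save('s13.png',p,(130,150,400,290),3)
p,d,P=cloud('top'); save('t13.png',p,(180,150,460,300),2.8)
o,c,C=cur(); print(np.round(C,3))"
```

```text
t: 31.2
eef_pos: [0.5693, 0.0277, 0.1757]
tool_rot: [-0.195, 0.636, 0.726, 0.171]
contact_force: [-0.2, 0.5, 0.2]
gripper_width: 0.275
t 31.20 cur [0.5693 0.0277 0.1757] tgt [ 0.4564 -0.1889  0.1354] F [-0.2  0.5  0.2] w 0.275 q [ 0.96  0.87 -1.29  1.76  0.35  1.06 -0.22]
 turn tot [  3.51 -67.4   40.09] | 8 rows of [ 0.44 -8.43  5.01]
 shift now-frame [-193.2 -140.3  -65.5]  after-turn frame [-161.    11.9  187.7] | 7 rows of [-23.     1.7   26.81]
[[-0.113  0.992 -0.06 ]
 [ 0.858  0.128  0.497]
 [ 0.501  0.005 -0.866]]
```

View pics/s13.png

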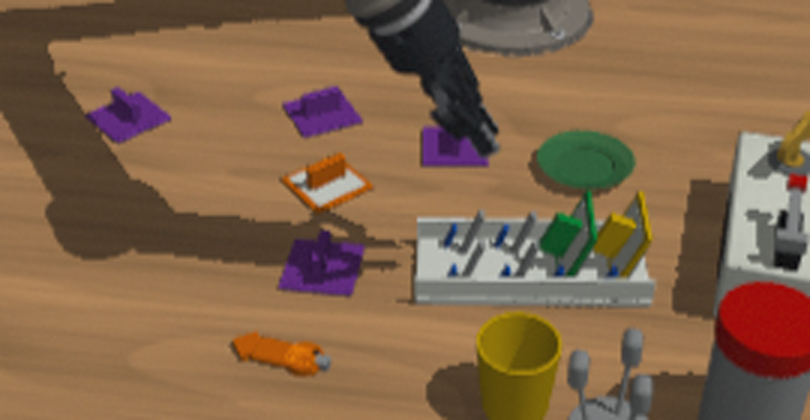

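View pics/t13.png

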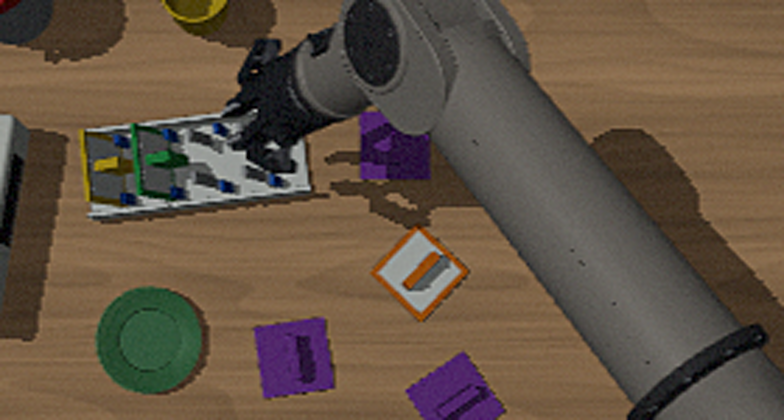

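```bash
cat >> plan.py <<'E'
def pickv(x,y,az,z):
    a=np.radians(az+90); ty=np.array([np.cos(a),np.sin(a),0]); tz=-Zv; return np.array([x,y,z]),np.stack([np.cross(ty,tz),ty,tz],1)
E
python3 -c "
from plan import *
T=cloud('top'); mm,comp,s=lidfit('top',T[0],'lid1',(300,210,360,280)); v,u=np.nonzero(comp)
w=np.array([ray('top',x,y,.006) for x,y in zip(u,v)]); print(np.round(rectfit(w[:,:2]),1))
show(*pickv(.4424,-.1779,-44.9,.12))"
```

```text
[ 441.6 -178.4   79.8   78.9   45.1]
t 31.35 cur [0.5705 0.0276 0.1756] tgt [ 0.4424 -0.1779  0.12  ] F [ 0.6  0.4 -0.7] w 0.275 q [ 0.96  0.87 -1.29  1.76  0.35  1.06 -0.22]
 turn tot [ 10.04 -28.9  -36.74] | 5 rows of [ 2.01 -5.78 -7.35]
 shift now-frame [-189.7 -153.7  -46. ]  after-turn frame [ -54.4 -236.    55.6] | 7 rows of [ -7.77 -33.71   7.95]
```

```bash
python3 -m jog '[[[-31.6,-25.6,-7.7],[0,0,0],0],[[-31.6,-25.6,-7.7],[0,0,0],0],[[-31.6,-25.6,-7.7],[0,0,0],0],[[-31.6,-25.6,-7.7],[0,0,0],0],[[-31.6,-25.6,-7.7],[0,0,0],0],[[-31.6,-25.6,-7.7],[0,0,0],0],[[0,0,0],[2,-5.78,-7.35],0],[[0,0,0],[2,-5.78,-7.35],0],[[0,0,0],[2,-5.78,-7.35],0],[[0,0,0],[2,-5.78,-7.35],0],[[0,0,0],[2,-5.78,-7.35],0],[[0,0,0],[0,0,0],0]]'
python3 -c "
from plan import *
show(*pickv(.4424,-.1779,-44.9,.06))"
```

```text
t: 32.85
eef_pos: [0.4408, -0.175, 0.1185]
tool_rot: [-0.002, 0.379, 0.925, -0.001]
contact_force: [0.9, -0.6, 0.7]
gripper_width: 0.499
t 32.85 cur [ 0.4408 -0.175   0.1185] tgt [ 0.4424 -0.1779  0.06  ] F [ 0.9 -0.6  0.7] w 0.499 q [ 1.26  0.71 -1.34  2.07  0.81  1.06  0.3 ]
 turn tot [-0.13 -0.14  0.31] | 1 rows of [-0.13 -0.14  0.31]
 shift now-frame [-3.3 -0.7 58.5]  after-turn frame [-3.2 -0.9 58.5] | 2 rows of [-1.59 -0.43 29.25]
```

```bash
python3 -m jog '[[[-3.3,-0.7,28],[-0.1,-0.1,0.3],0],[[0,0,30],[0,0,0],0],[[0,0,20],[0,0,0],0],[[0,0,23],[0,0,0],0],[[0,0,0],[0,0,0],0],[[0,0,0],[0,0,0],0]]'
python3 -c "
from plan import *
show(*pickv(.4424,-.1779,-44.9,.010))"
```

```text
t: 33.6
eef_pos: [0.4443, -0.1797, 0.0177]
tool_rot: [-0.0, 0.384, 0.923, 0.001]
contact_force: [0.4, -0.1, 0.0]
gripper_width: 0.496
t 33.60 cur [ 0.4443 -0.1797  0.0177] tgt [ 0.4424 -0.1779  0.01  ] F [ 0.4 -0.1  0. ] w 0.496 q [ 1.14  0.83 -1.15  2.11  1.01  0.92  0.16]
 turn tot [ 0.11 -0.05 -0.3 ] | 1 rows of [ 0.11 -0.05 -0.3 ]
 shift now-frame [ 2.6 -0.1  7.8]  after-turn frame [ 2.6 -0.1  7.7] | 1 rows of [ 2.6  -0.1   7.75]
```

```bash
python3 -m jog '[[[2.6,0,7.5],[0,0,-0.3],0],[[0,0,0],[0,0,0],0],[[0,0,0],[0,0,0],0.5],[[0,0,0],[0,0,0],1],[[0,0,0],[0,0,0],1],[[0,0,0],[0,0,0],1],[[0,0,0],[0,0,0],1],[[0,0,-20],[0,0,0],1],[[0,0,-40],[0,0,0],1],[[0,0,0],[0,0,0],1],[[0,0,0],[0,0,0],1]]' 40
python3 -c "
from plan import *
show(*pickv(.5934,-.3255,-103.8,.07))"
```

```text
t: 34.98
eef_pos: [0.4415, -0.1779, 0.0693]
tool_rot: [-0.0, 0.381, 0.924, 0.0]
contact_force: [0.1, -0.6, -0.5]
gripper_width: 0.133
t 34.98 cur [ 0.4415 -0.1779  0.0693] tgt [ 0.5934 -0.3255  0.07  ] F [ 0.1 -0.6 -0.5] w 0.133 q [ 1.2   0.76 -1.24  2.1   0.9   0.98  0.24]
 turn tot [ 3.000e-02 -5.000e-02  5.898e+01] | 6 rows of [ 0.   -0.01  9.83]
 shift now-frame [-211.7    2.4   -0.8]  after-turn frame [-107.1  182.7   -0.7] | 6 rows of [-17.85  30.45  -0.12]
```

```bash
python3 -m jog '[[[-35.3,0.4,0],[0,0,0],1],[[-35.3,0.4,0],[0,0,0],1],[[-35.3,0.4,0],[0,0,0],1],[[-35.3,0.4,0],[0,0,0],1],[[-35.3,0.4,0],[0,0,0],1],[[-35.3,0.4,0],[0,0,9.8],1],[[0,0,0],[0,0,9.8],1],[[0,0,0],[0,0,9.8],1],[[0,0,0],[0,0,9.8],1],[[0,0,0],[0,0,9.8],1],[[0,0,0],[0,0,9.8],1],[[0,0,0],[0,0,0],1]]'
python3 -c "
from plan import *
show(*pickv(.5934,-.3255,-103.8,.0105))"
```

```text
t: 36.48
eef_pos: [0.5933, -0.325, 0.0684]
tool_rot: [-0.001, 0.785, 0.619, -0.0]
contact_force: [-0.9, 0.5, -0.6]
gripper_width: 0.132
t 36.48 cur [ 0.5933 -0.325   0.0684] tgt [ 0.5934 -0.3255  0.0105] F [-0.9  0.5 -0.6] w 0.132 q [ 1.02  0.86 -0.95  1.62  0.78  1.08 -0.39]
 turn tot [-0.09 -0.04  0.32] | 1 rows of [-0.09 -0.04  0.32]
 shift now-frame [-0.5  0.3 57.9]  after-turn frame [-0.5  0.2 57.9] | 2 rows of [-0.25  0.1  28.94]
```

```bash
python3 -m jog '[[[-0.5,0,20],[0,0,0.3],1],[[0,0,20],[0,0,0],1],[[0,0,12],[0,0,0],1],[[0,0,0],[0,0,0],1],[[0,0,0],[0,0,0],1],[[0,0,4],[0,0,0],1],[[0,0,0],[0,0,0],1],[[0,0,0],[0,0,0],1]]'
python3 -c "
from plan import *
show(*pickv(.5934,-.3255,-103.8,.0105))"
```

```text
t: 37.48
eef_pos: [0.5942, -0.3257, 0.0142]
tool_rot: [0.0, 0.787, 0.616, 0.001]
contact_force: [-1.2, 0.4, -1.7]
gripper_width: 0.134
t 37.48 cur [ 0.5942 -0.3257  0.0142] tgt [ 0.5934 -0.3255  0.0105] F [-1.2  0.4 -1.7] w 0.134 q [ 1.    0.92 -0.91  1.64  0.84  1.01 -0.44]
 turn tot [ 0.06 -0.07 -0.09] | 1 rows of [ 0.06 -0.07 -0.09]
 shift now-frame [-0.  -0.8  3.7]  after-turn frame [-0.  -0.8  3.7] | 1 rows of [-0.04 -0.81  3.67]
```

```bash
python3 -m jog '[[[0,0,3.7],[0,0,0],1],[[0,0,0],[0,0,0],1],[[0,0,0],[0,0,0],1],[[0,0,0],[0,0,0],0.5],[[0,0,0],[0,0,0],0],[[0,0,0],[0,0,0],0],[[0,0,-30],[0,0,0],0],[[0,0,-50],[0,0,0],0],[[0,0,-50],[0,0,0],0],[[0,0,0],[0,0,0],0]]'
python3 -c "
from plan import *
p,d,P=cloud('scene'); save('s14.png',p,(130,150,290,270),5)
show(*pick(.5934,-.3255,-103.8,.12))"
```

```text
t: 38.72
eef_pos: [0.5967, -0.3259, 0.1451]
tool_rot: [0.003, 0.787, 0.616, 0.003]
contact_force: [0.3, 0.5, -0.2]
gripper_width: 0.501
t 38.77 cur [ 0.595  -0.3259  0.1423] tgt [ 0.5905 -0.3374  0.1354] F [-0.1  0.2 -0.3] w 0.502 q [ 1.05  0.79 -1.01  1.58  0.71  1.17 -0.35]
 turn tot [  0.2  -40.02  -0.17] | 4 rows of [  0.05 -10.01  -0.04]
 shift now-frame [-12.2  -1.7   6.8]  after-turn frame [-5.  -1.7 13.1] | 1 rows of [-4.95 -1.65 13.1 ]
```

View pics/s14.png

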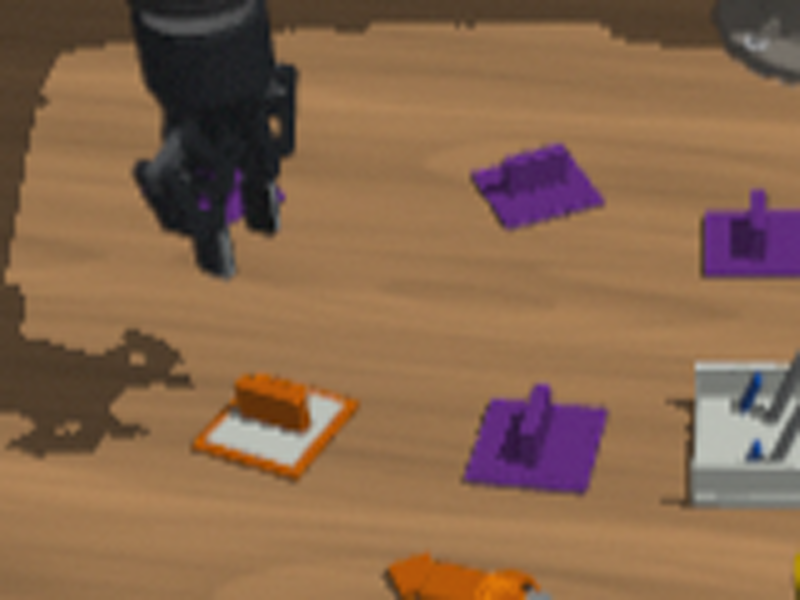

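```bash
python3 -m jog '[[[0,0,0],[0,-10,0],0],[[0,0,0],[0,-10,0],0],[[0,0,0],[0,-10,0],0],[[0,0,0],[0,-10,0],0],[[0,0,0],[0,0,0],0],[[0,0,0],[0,0,0],0]]'
python3 -c "
from plan import *
show(*pick(.594,-.3257,-103.8,.0))
p,d,P=cloud('top'); save('t14.png',p,(260,150,460,290),4)"
```

```text
t: 39.52
eef_pos: [0.5933, -0.327, 0.1396]
tool_rot: [0.21, 0.741, 0.579, -0.268]
contact_force: [-0.1, -0.3, 0.6]
gripper_width: 0.497
t 39.52 cur [ 0.5933 -0.327   0.1396] tgt [ 0.5911 -0.3376  0.0154] F [-0.1 -0.3  0.6] w 0.497 q [ 0.58  0.74 -0.7   1.69  1.14  1.4  -0.83]
 turn tot [-0.14 -0.18 -0.12] | 1 rows of [-0.14 -0.18 -0.12]
 shift now-frame [ 71.2   0.4 102.3]  after-turn frame [ 71.5   0.3 102. ] | 4 rows of [17.89  0.09 25.51]
```

View pics/t14.png

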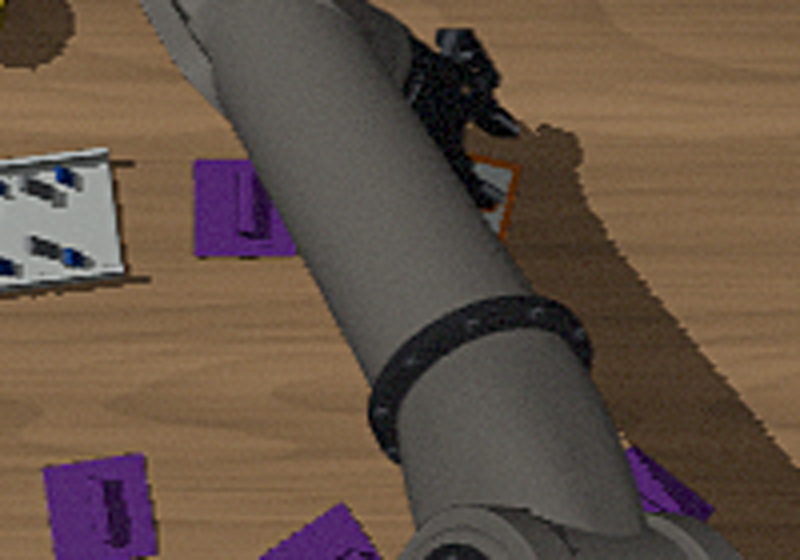

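```bash
python3 -m jog '[[[17,0,24.5],[-0.1,-0.2,-0.1],0],[[17,0,24.5],[0,0,0],0],[[17,0,24.5],[0,0,0],0],[[15,0,21.5],[0,0,0],0],[[0,0,0],[0,0,0],0],[[0,0,0],[0,0,0],0],[[0,0,0],[0,0,0],0]]'
python3 -c "
from plan import *
show(*pick(.594,-.3257,-103.8,.0))"
```

```text
t: 40.45
eef_pos: [0.5925, -0.3361, 0.0265]
tool_rot: [0.213, 0.739, 0.58, -0.269]
contact_force: [1.0, 0.5, -0.1]
gripper_width: 0.504
t 40.45 cur [ 0.5925 -0.3361  0.0265] tgt [ 0.5911 -0.3376  0.0154] F [ 1.   0.5 -0.1] w 0.504 q [ 0.55  0.89 -0.64  1.72  1.26  1.31 -0.97]
 turn tot [ 0.17  0.11 -0.08] | 1 rows of [ 0.17  0.11 -0.08]
 shift now-frame [ 5.7 -1.   9.6]  after-turn frame [ 5.7 -1.   9.6] | 1 rows of [ 5.72 -0.97  9.59]
```

```bash
python3 -m jog '[[[5.7,-1,9.6],[0.1,0.1,0],0],[[0,0,0],[0,0,0],0],[[0,0,0],[0,0,0],0],[[0,0,0],[0,0,0],0]]'
python3 -c "
from plan import *
show(*pick(.594,-.3257,-103.8,.0))"
```

```text
t: 40.95
eef_pos: [0.5903, -0.3375, 0.0141]
tool_rot: [0.211, 0.739, 0.58, -0.269]
contact_force: [0.4, 1.4, -0.2]
gripper_width: 0.502
t 40.95 cur [ 0.5903 -0.3375  0.0141] tgt [ 0.5911 -0.3376  0.0154] F [ 0.4  1.4 -0.2] w 0.502 q [ 0.55  0.91 -0.63  1.72  1.27  1.3  -0.98]
 turn tot [-0.01  0.02  0.  ] | 1 rows of [-0.01  0.02  0.  ]
 shift now-frame [-0.7  0.8 -1.1]  after-turn frame [-0.7  0.8 -1.1] | 1 rows of [-0.73  0.77 -1.1 ]
```

```bash
python3 -m jog '[[[-0.7,0.8,-1.1],[0,0,0],0],[[0,0,0],[0,0,0],0.5],[[0,0,0],[0,0,0],1],[[0,0,0],[0,0,0],1],[[0,0,0],[0,0,0],1],[[0,0,0],[0,0,0],1],[[-9,0,-11],[0,0,0],1],[[-22,0,-26],[0,0,0],1],[[-24,0,-28],[0,0,0],1],[[-24,0,-28],[0,0,0],1],[[-20,0,-24],[0,0,0],1],[[0,0,0],[0,0,0],1]]' 40
python3 -c "
from plan import *
show(*place(1,u=.09))
p,d,P=cloud('scene'); save('s15.png',p,(130,130,290,250),5)"
```

```text
t: 42.45
eef_pos: [0.5921, -0.3384, 0.172]
tool_rot: [0.213, 0.74, 0.579, -0.268]
contact_force: [-0.2, -0.1, -1.3]
gripper_width: 0.134
t 42.45 cur [ 0.5921 -0.3384  0.172 ] tgt [0.5638 0.0771 0.1288] F [-0.2 -0.1 -1.3] w 0.134 q [ 0.6   0.7  -0.71  1.68  1.13  1.41 -0.78]
 turn tot [ -1.69  69.24 -22.54] | 7 rows of [-0.24  9.89 -3.22]
 shift now-frame [ 331.  -127.1 -222.6]  after-turn frame [338.4  25.4 245.2] | 11 rows of [30.76  2.31 22.29]
```

View pics/s15.png

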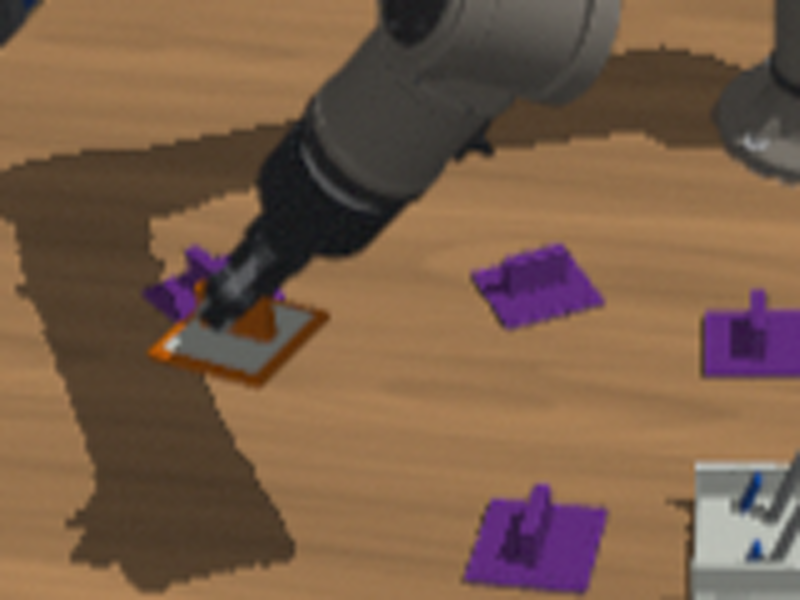

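```bash
python3 -m jog '[[[0,0,0],[-0.24,9.89,-3.22],1],[[0,0,0],[-0.24,9.89,-3.22],1],[[0,0,0],[-0.24,9.89,-3.22],1],[[0,0,0],[-0.24,9.89,-3.22],1],[[0,0,0],[-0.24,9.89,-3.22],1],[[0,0,0],[-0.24,9.89,-3.22],1],[[0,0,0],[-0.24,9.89,-3.22],1],[[0,0,0],[0,0,0],1],[[0,0,0],[0,0,0],1]]'
python3 -c "
from plan import *
show(*place(1,u=.09))"
```

```text
t: 43.62
eef_pos: [0.5909, -0.3364, 0.1683]
tool_rot: [-0.197, 0.637, 0.726, 0.169]
contact_force: [-0.4, 0.8, -0.4]
gripper_width: 0.132
t 43.62 cur [ 0.5909 -0.3364  0.1683] tgt [0.5638 0.0771 0.1288] F [-0.4  0.8 -0.4] w 0.132 q [ 1.15  1.02 -1.11  1.26  0.38  1.51  0.29]
 turn tot [-0.33 -0.06 -0.08] | 1 rows of [-0.33 -0.06 -0.08]
 shift now-frame [338.2  27.3 241.1]  after-turn frame [338.4  26.3 240.9] | 11 rows of [30.77  2.39 21.9 ]
```

```bash
python3 -m jog '[[[30.8,2.4,21.9],[-0.3,0,0],1],[[30.8,2.4,21.9],[0,0,0],1],[[30.8,2.4,21.9],[0,0,0],1],[[30.8,2.4,21.9],[0,0,0],1],[[30.8,2.4,21.9],[0,0,0],1],[[30.8,2.4,21.9],[0,0,0],1],[[30.8,2.4,21.9],[0,0,0],1],[[30.8,2.4,21.9],[0,0,0],1],[[30.8,2.4,21.9],[0,0,0],1],[[0,0,0],[0,0,0],1],[[0,0,0],[0,0,0],1],[[0,0,0],[0,0,0],1]]'
python3 -c "
from plan import *
show(*place(1,u=.09))"
```

```text
t: 45.12
eef_pos: [0.5695, -0.0004, 0.1372]
tool_rot: [-0.194, 0.639, 0.725, 0.171]
contact_force: [0.0, -0.2, -1.1]
gripper_width: 0.136
t 45.12 cur [ 5.695e-01 -4.000e-04  1.372e-01] tgt [0.5638 0.0771 0.1288] F [ 0.  -0.2 -1.1] w 0.136 q [ 0.95  0.87 -1.19  1.77  0.32  1.01 -0.12]
 turn tot [ 0.09  0.   -0.16] | 1 rows of [ 0.09  0.   -0.16]
 shift now-frame [63.   4.  46.1]  after-turn frame [63.   4.3 46.1] | 2 rows of [31.49  2.15 23.04]
```

```bash
python3 -m jog '[[[31,2,23],[0,0,-0.2],1],[[31,2,23],[0,0,0],1],[[0,0,0],[0,0,0],1],[[0,0,0],[0,0,0],1],[[0,0,0],[0,0,0],1]]'
python3 -c "
from plan import *
show(*place(1,u=.09))"
```

```text
t: 45.75
eef_pos: [0.5642, 0.0754, 0.1282]
tool_rot: [-0.194, 0.638, 0.725, 0.172]
contact_force: [1.1, 0.7, -0.7]
gripper_width: 0.138
t 45.75 cur [0.5642 0.0754 0.1282] tgt [0.5638 0.0771 0.1288] F [ 1.1  0.7 -0.7] w 0.138 q [ 0.85  0.86 -1.18  1.83  0.32  0.91 -0.23]
 turn tot [ 0.12 -0.07 -0.05] | 1 rows of [ 0.12 -0.07 -0.05]
 shift now-frame [ 1.8 -0.2  0.3]  after-turn frame [ 1.8 -0.2  0.3] | 1 rows of [ 1.78 -0.19  0.33]
```

```bash
python3 -m jog '[[[1.8,-0.2,0.3],[0.1,0,0],1],[[0,0,0],[0,0,0],1],[[0,0,0],[0,0,0],1]]'
python3 -c "
from plan import *
show(*place(1,u=.001))
for c,b in(('scene',(290,170,345,235)),('top',(205,160,260,225))):
    T=cloud(c); a=platecheck(1,b,.09,c,T); s=a[(a[:,1]>85)&(a[:,1]<175)&(abs(a[:,2])<30)]
    print(np.histogram(s[:,2],bins=range(-4,21,2))[0])
    m=s[(abs(s[:,2]-8.5)<5)]
    A=np.c_[m[:,:2]-[0,130],np.ones(len(m))]; co=np.linalg.lstsq(A,m[:,2],rcond=None)[0]; print(c,'n=',co, 'y',np.percentile(m[:,0],[1,99]),'u',np.percentile(m[:,1],[1,99]))
"
```

```text
t: 46.12
eef_pos: [0.5631, 0.0786, 0.1291]
tool_rot: [-0.195, 0.637, 0.726, 0.171]
contact_force: [0.9, 0.2, -0.2]
gripper_width: 0.128
t 46.12 cur [0.5631 0.0786 0.1291] tgt [0.5677 0.0469 0.0452] F [ 0.9  0.2 -0.2] w 0.128 q [ 0.84  0.86 -1.19  1.83  0.32  0.91 -0.23]
 turn tot [-0.04 -0.11  0.06] | 1 rows of [-0.04 -0.11  0.06]
 shift now-frame [-69.7   0.4  56.5]  after-turn frame [-69.6   0.5  56.7] | 3 rows of [-23.21   0.16  18.89]
[  0   0   2  24  20 103  50   9   7   9   9   8]
scene n= [ 0.02702841 -0.0128979   8.01486184] y [-42.5656355   37.54288603] u [ 90.42612445 170.01777632]
[  0   0   0   5  20  50 165  62   5   4   6   6]
top n= [ 6.42926956e-04 -1.67091998e-02  9.04266221e+00] y [-36.42291359  41.81042884] u [ 92.95953066 173.16404142]
```

```bash
python3 -m jog '[[[-10,0,8.1],[0,0,0],1],[[-10,0.4,8.1],[0,0,0],1],[[-10,0,8.1],[0,0,0],1],[[-10,0,8.1],[0,0,0],1],[[-10,0,8.1],[0,0,0],1],[[-10,0,8.1],[0,0,0],1],[[0,0,0],[0,0,0],1],[[0,0,0],[0,0,0],1],[[0,0,0],[0,0,0],1]]'
python3 -c "
from plan import *
show(*place(1,u=.001))
p,d,P=cloud('scene'); save('s16.png',p,(240,150,400,270),5)"
```

```text
t: 47.35
eef_pos: [0.5673, 0.0518, 0.0575]
tool_rot: [-0.195, 0.637, 0.726, 0.172]
contact_force: [-0.3, -0.1, -1.2]
gripper_width: 0.13
t 47.35 cur [0.5673 0.0518 0.0575] tgt [0.5677 0.0469 0.0452] F [-0.3 -0.1 -1.2] w 0.13 q [ 0.84  0.95 -1.1   1.83  0.39  0.84 -0.19]
 turn tot [-0.01 -0.11  0.12] | 1 rows of [-0.01 -0.11  0.12]
 shift now-frame [-10.4  -0.3   8.2]  after-turn frame [-10.4  -0.3   8.2] | 1 rows of [-10.38  -0.28   8.22]
```

View pics/s16.png

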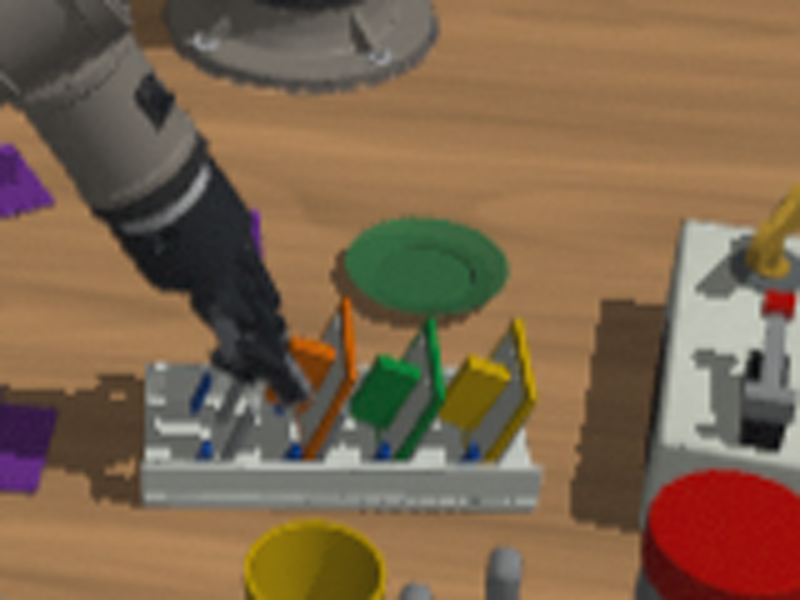

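```bash
python3 -m jog '[[[-5.2,-0.2,4.1],[0,0,0],1],[[-5.2,-0.1,4.1],[0,0,0],1],[[0,0,0],[0,0,0],1],[[1,0,1.2],[0,0,0],1],[[0,0,0],[0,0,0],1],[[0,0,0],[0,0,0],0.6],[[0,0,0],[0,0,0],0.45],[[0,0,0],[0,0,0],0.45],[[0,0,0],[0,0,0],0.45]]'
python3 -m jog '[[[0,0,-10],[0,0,0],0.45],[[0,0,-20],[0,0,0],0.45],[[0,0,-30],[0,0,0],0.45],[[0,0,-40],[0,0,0],0.45],[[0,0,-40],[0,0,0],0.45],[[0,0,-40],[0,0,0],0.45],[[0,0,0],[0,0,0],0.45]]'
python3 -c "
from plan import *
p,d,P=cloud('scene'); save('s17.png',p,(240,150,400,270),5)
p,d,P=cloud('top'); save('t17.png',p,(125,150,305,290),4)
np.savez('top1.npz',p=p,d=d,P=P)"
```

```text
t: 48.52
eef_pos: [0.5675, 0.0481, 0.0443]
tool_rot: [-0.195, 0.637, 0.726, 0.172]
contact_force: [1.5, 0.5, -0.0]
gripper_width: 0.278
t: 49.4
eef_pos: [0.5806, -0.0439, 0.2032]
tool_rot: [-0.193, 0.638, 0.725, 0.172]
contact_force: [0.4, -0.5, -0.7]
gripper_width: 0.272
```

View pics/s17.png

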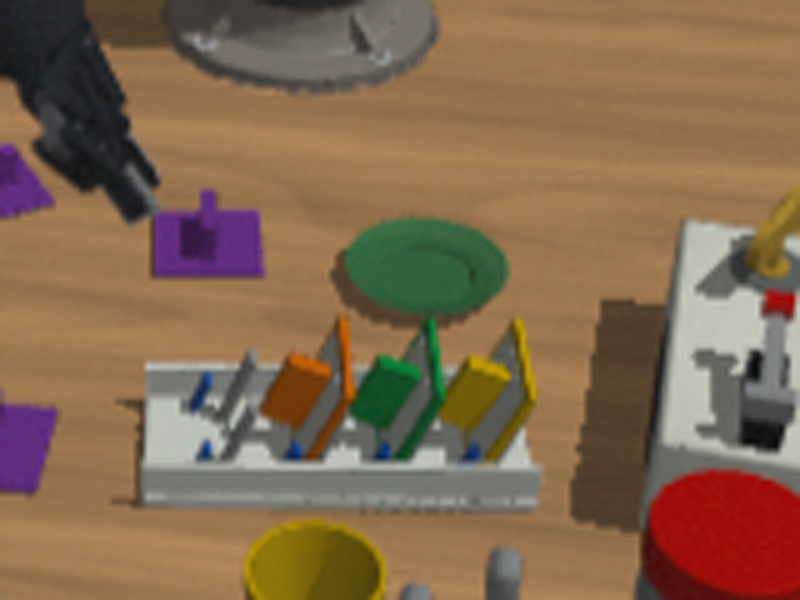

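View pics/t17.png

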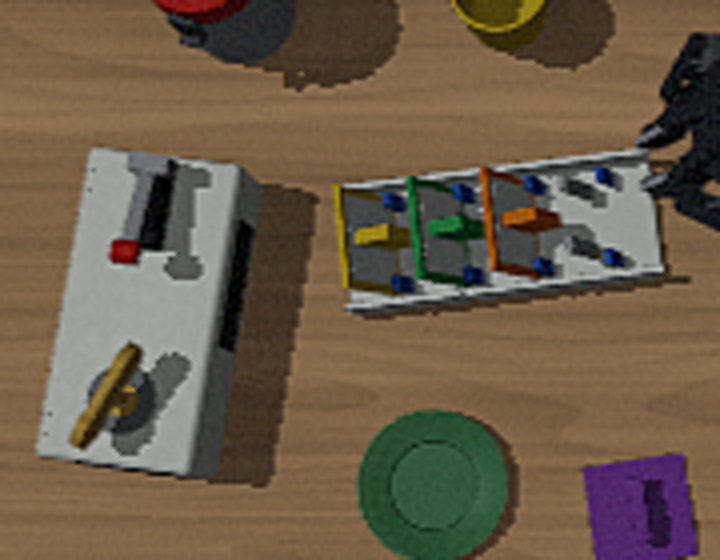

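Run:
```python
from plan import *
b=np.array([.4933,.340]); bx=np.array([np.cos(np.radians(-6.95)),np.sin(np.radians(-6.95))])
print('key model',b-.07*bx)
for c,box in(('top',(130,225,185,275)),('scene',(375,180,415,215))):
    T=cloud(c); P=T[2][box[1]:box[3],box[0]:box[2]].reshape(-1,3)
    hs=cv2.cvtColor(T[0],cv2.COLOR_RGB2HSV)[box[1]:box[3],box[0]:box[2]].reshape(-1,3)
    k=(P[:,2]>.100)&(P[:,2]<.14)&(hs[:,1]>100)&(hs[:,0]>12)&(hs[:,0]<35)
    q=P[k][:,:2]*1000; r=cv2.minAreaRect(q.astype(np.float32)); m=q-q.mean(0); w,v=np.linalg.eigh(m.T@m)
    print(c,k.sum(),'mean',q.mean(0),'rect',r,'axis az',np.degrees(np.arctan2(v[1,1],v[0,1])),'z',np.percentile(P[k][:,2],[5,50,95]))
    # blower top plane rect
    w=T[2].reshape(-1,3); s=w[(abs(w[:,2]-.08)<.005)&(np.hypot(w[:,0]-.49,w[:,1]-.34)<.15)]
    print('  blower',cv2.minAreaRect((s[:,:2]*1000).astype(np.float32)),len(s))
    h=cv2.cvtColor(T[0],cv2.COLOR_RGB2HSV); rp=(h[...,1]>170)&((h[...,0]<6)|(h[...,0]>174)); 
    W=T[2]; rp&=(np.hypot(W[...,0]-.53,W[...,1]-.334)<.03); print('  roller',np.nanmean(W[rp],0),np.nanpercentile(W[rp],[5,95],axis=0).round(4).tolist(),rp.sum())
show(*pickv(.4238,.3485,-30,.22))
```

```text
key model [0.42381435 0.34847022]
top 154 mean [423.17953691 347.51596603] rect ((423.7351989746094, 348.7314453125), (12.015110969543457, 80.28581237792969), 61.507999420166016) axis az 151.96738262542524 z [0.10770293 0.12626102 0.13295479]
  blower ((492.8716735839844, 340.1070861816406), (119.72420501708984, 239.1249542236328), 83.0768051147461) 2322
  roller [0.52776856 0.33567858 0.1358156 ] [[0.52, 0.328, 0.13], [0.5347, 0.3448, 0.1406]] 37
scene 98 mean [434.09072031 348.85750566] rect ((426.91192626953125, 351.5665283203125), (10.148845672607422, 83.43885803222656), 60.51169204711914) axis az 150.33679195746788 z [0.10589384 0.12221998 0.13036374]
  blower ((495.85552978515625, 342.09332275390625), (117.14668273925781, 241.62420654296875), 83.04943084716797) 1377
  roller [0.53315476 0.33798599 0.13499355] [[0.5258, 0.3305, 0.1325], [0.5386, 0.3452, 0.1372]] 20
t 49.60 cur [ 0.5779 -0.0412  0.1991] tgt [0.4238 0.3485 0.22  ] F [-0.1 -0.2 -0.6] w 0.275 q [ 1.02  0.83 -1.23  1.67  0.27  1.16 -0.07]
 turn tot [ 13.67 -28.01 -51.23] | 6 rows of [ 2.28 -4.67 -8.54]
 shift now-frame [ 362.1 -101.6  186.1]  after-turn frame [328.3 260.4 -20.9] | 11 rows of [29.85 23.68 -1.9 ]
```

```bash
python3 -m jog '[[[0,0,-20],[2.3,-4.67,-8.54],0],[[0,0,0],[2.3,-4.67,-8.54],0],[[0,0,0],[2.3,-4.67,-8.54],0],[[0,0,0],[2.3,-4.67,-8.54],0],[[0,0,0],[2.3,-4.67,-8.54],0],[[0,0,0],[2.3,-4.67,-8.54],0],[[0,0,0],[0,0,0],0],[[0,0,0],[0,0,0],0]]'
python3 -c "
from plan import *
show(*pickv(.4249,.3496,-29,.22))"
```

```text
t: 50.6
eef_pos: [0.58, -0.0519, 0.2164]
tool_rot: [-0.001, 0.261, 0.965, -0.0]
contact_force: [-0.3, -0.2, -0.6]
gripper_width: 0.502
t 50.60 cur [ 0.58   -0.0519  0.2164] tgt [0.4249 0.3496 0.22  ] F [-0.3 -0.2 -0.6] w 0.502 q [ 0.87  0.7  -1.31  1.74  0.71  1.28  0.43]
 turn tot [-0.06 -0.08 -1.21] | 1 rows of [-0.06 -0.08 -1.21]
 shift now-frame [336.1 268.9  -3.3]  after-turn frame [330.3 275.9  -3.6] | 11 rows of [30.03 25.09 -0.32]
```

```bash
python3 -m jog '[[[30.5,24.5,0],[0,0,0],0],[[30.5,24.5,0],[0,0,0],0],[[30.5,24.5,0],[0,0,0],0],[[30.5,24.5,0],[0,0,0],0],[[30.5,24.5,0],[0,0,0],0],[[30.5,24.5,0],[0,0,0],0],[[30.5,24.5,0],[0,0,0],0],[[30.5,24.5,0],[0,0,0],0],[[30.5,24.5,0],[0,0,0],0],[[30.5,24.5,0],[0,0,0],0],[[30.5,24.5,0],[0,0,-1.2],0],[[0,0,0],[0,0,0],0]]'
python3 -c "
from plan import *
show(*pickv(.4249,.3496,-29,.16))"
```

```text
t: 52.1
eef_pos: [0.4232, 0.3524, 0.2168]
tool_rot: [-0.001, 0.248, 0.969, 0.0]
contact_force: [-0.0, -0.5, -0.1]
gripper_width: 0.498
t 52.10 cur [0.4232 0.3524 0.2168] tgt [0.4249 0.3496 0.16  ] F [-0.  -0.5 -0.1] w 0.498 q [ 0.12  0.61 -1.27  1.81  0.62  1.2  -0.28]
 turn tot [ 0.01 -0.12  0.28] | 1 rows of [ 0.01 -0.12  0.28]
 shift now-frame [-3.  -1.7 56.8]  after-turn frame [-2.8 -1.7 56.8] | 2 rows of [-1.42 -0.83 28.4 ]
```

```bash
python3 -m jog '[[[-3,-1.7,28],[0,0,0.3],0],[[0,0,26],[0,0,0],0],[[0,0,0],[0,0,0],0],[[0,0,0],[0,0,0],0],[[0,0,0],[0,0,0],0]]'
python3 -c "
from plan import *
show(*pickv(.4249,.3496,-29,.104))
p,d,P=cloud('scene'); save('s18.png',p,(340,130,460,230),6)
p,d,P=cloud('top'); save('t18.png',p,(125,200,225,290),6)"
```

```text
t: 52.72
eef_pos: [0.4271, 0.3471, 0.1637]
tool_rot: [0.001, 0.252, 0.968, 0.0]
contact_force: [-0.5, 0.1, -0.5]
gripper_width: 0.5
t 52.73 cur [0.4271 0.3471 0.1637] tgt [0.4249 0.3496 0.104 ] F [-0.5  0.1 -0.5] w 0.5 q [ 0.08  0.66 -1.21  1.87  0.69  1.12 -0.33]
 turn tot [ 0.04  0.06 -0.18] | 1 rows of [ 0.04  0.06 -0.18]
 shift now-frame [ 3.2  1.  59.7]  after-turn frame [ 3.1  1.1 59.7] | 2 rows of [ 1.55  0.55 29.86]
```

View pics/s18.png

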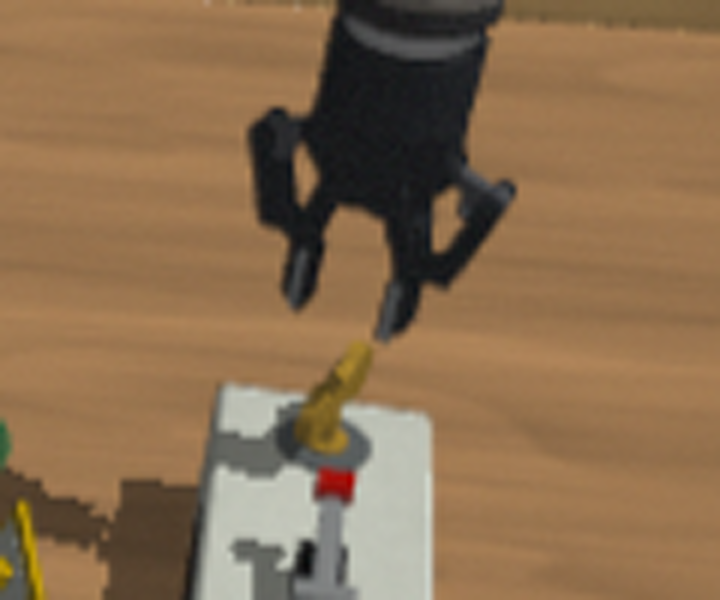

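View pics/t18.png

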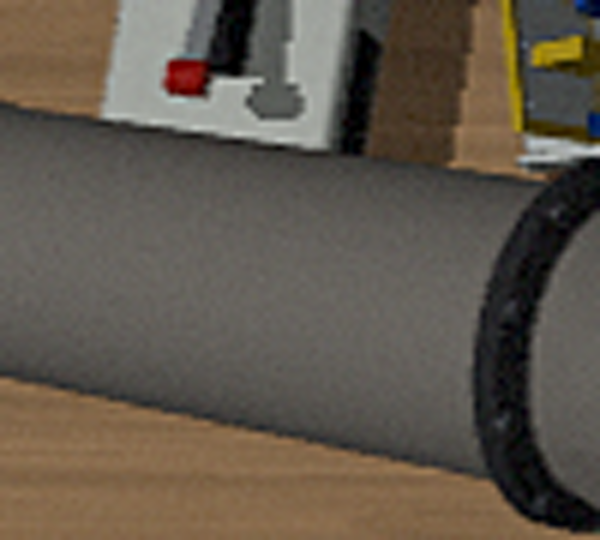

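```bash
python3 -m jog '[[[3,1,15],[0,0,0],0],[[0,0,20],[0,0,0],0],[[0,0,20],[0,0,0],0],[[0,0,0],[0,0,0],0],[[0,0,0],[0,0,0],0],[[0,0,0],[0,0,0],0]]'
python3 -c "
from plan import *
show(*pickv(.4249,.3496,-29,.104))
p,d,P=cloud('scene'); save('s19.png',p,(340,130,460,230),6)"
```

```text
t: 53.58
eef_pos: [0.4246, 0.3495, 0.1082]
tool_rot: [0.001, 0.251, 0.968, -0.0]
contact_force: [0.1, 0.1, 0.6]
gripper_width: 0.499
t 53.58 cur [0.4246 0.3495 0.1082] tgt [0.4249 0.3496 0.104 ] F [0.1 0.1 0.6] w 0.499 q [ 0.03  0.72 -1.14  1.91  0.77  1.04 -0.39]
 turn tot [ 0.01  0.06 -0.12] | 1 rows of [ 0.01  0.06 -0.12]
 shift now-frame [-0.3  0.2  4.2]  after-turn frame [-0.3  0.2  4.2] | 1 rows of [-0.26  0.21  4.23]
```

View pics/s19.png

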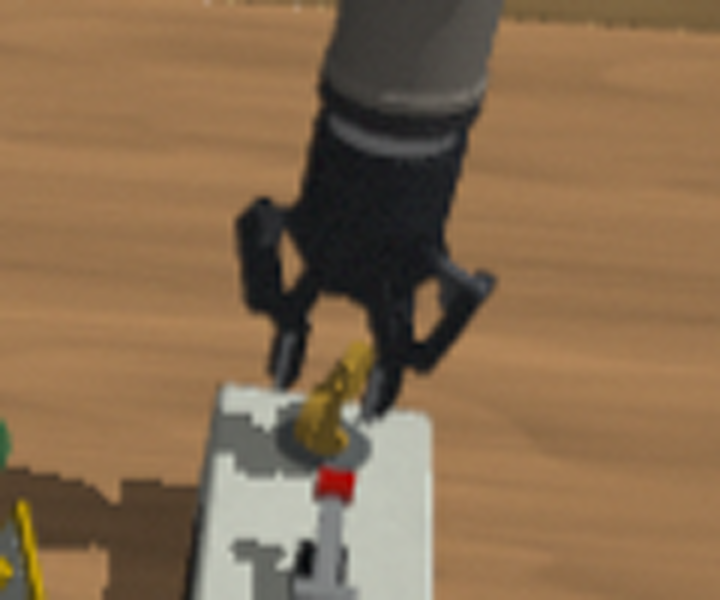

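```bash
python3 -m jog '[[[0,0,4],[0,0,0],0],[[0,0,0],[0,0,0],0.4],[[0,0,0],[0,0,0],0.7],[[0,0,0],[0,0,0],0.9],[[0,0,0],[0,0,0],1],[[0,0,0],[0,0,0],1],[[0,0,0],[0,0,0],1]]' 50
python3 -c "
from plan import *
o=bot.get_obs(); print(o['torque'])
show(*pickv(.4249,.3496,-29,.104))"
```

```text
t: 54.5
eef_pos: [0.4257, 0.3514, 0.1043]
tool_rot: [0.001, 0.251, 0.968, 0.002]
contact_force: [4.9, 6.8, -4.7]
gripper_width: 0.104
[ 1.30237645 -0.82584336  0.02859442]
t 54.50 cur [0.4257 0.3514 0.1043] tgt [0.4249 0.3496 0.104 ] F [ 4.9  6.8 -4.7] w 0.104 q [ 0.02  0.73 -1.14  1.91  0.78  1.03 -0.4 ]
 turn tot [ 0.27  0.01 -0.11] | 1 rows of [ 0.27  0.01 -0.11]
 shift now-frame [-0.2 -1.9  0.3]  after-turn frame [-0.2 -1.9  0.3] | 1 rows of [-0.22 -1.95  0.32]
```

```bash
python3 -m jog '[[[0,2,0],[0,0,0],1],[[0,0,0],[0,0,0],1]]' 60
python3 -c "
from plan import *
o=bot.get_obs(); print(o['torque'])
show(*pickv(.4249,.3496,-29,.104))"
```

```text
t: 54.75
eef_pos: [0.4257, 0.3515, 0.1043]
tool_rot: [0.001, 0.251, 0.968, 0.0]
contact_force: [0.8, 2.0, 5.1]
gripper_width: 0.102
[ 0.06784539 -0.22695848  0.02554275]
t 54.75 cur [0.4257 0.3515 0.1043] tgt [0.4249 0.3496 0.104 ] F [0.8 2.  5.1] w 0.102 q [ 0.02  0.73 -1.14  1.91  0.78  1.03 -0.4 ]
 turn tot [ 0.03  0.07 -0.12] | 1 rows of [ 0.03  0.07 -0.12]
 shift now-frame [-0.2 -2.1  0.3]  after-turn frame [-0.2 -2.1  0.3] | 1 rows of [-0.22 -2.06  0.27]
```

```bash
python3 -m jog '[[[0,0,0],[0,0,5],1],[[0,0,0],[0,0,6],1],[[0,0,0],[0,0,6],1],[[0,0,0],[0,0,6],1],[[0,0,0],[0,0,6],1],[[0,0,0],[0,0,0],1],[[0,0,0],[0,0,0],1]]'
python3 -c "
from plan import *
o=bot.get_obs(); print(o['torque'])
show(*pickv(.4257,.3515,-29-29,.104))"
```

```text
t: 55.62
eef_pos: [0.4253, 0.3511, 0.1042]
tool_rot: [0.001, 0.485, 0.874, -0.0]
contact_force: [-0.7, -0.2, 7.3]
gripper_width: 0.105
[-0.13231946  0.30377451 -0.05398567]
t 55.62 cur [0.4253 0.3511 0.1042] tgt [0.4257 0.3515 0.104 ] F [-0.7 -0.2  7.3] w 0.105 q [-0.04  0.67 -1.03  1.91  0.7   0.98 -0.84]
 turn tot [ 0.01  0.07 -0.06] | 1 rows of [ 0.01  0.07 -0.06]
 shift now-frame [0.1 0.6 0.2]  after-turn frame [0.1 0.6 0.2] | 1 rows of [0.12 0.6  0.24]
```

```bash
python3 -m jog '[[[0,0,0],[0,0,6],1],[[0,0,0],[0,0,6],1],[[0,0,0],[0,0,6],1],[[0,0,0],[0,0,6],1],[[0,0,0],[0,0,6],1],[[0,0,0],[0,0,6],1],[[0,0,0],[0,0,5],1],[[0,0,0],[0,0,0],1],[[0,0,0],[0,0,0],1]]'
python3 -c "
from plan import *
o=bot.get_obs(); print(o['torque'])
show(*pickv(.4257,.3515,-99,.104))"
```

```text
t: 56.75
eef_pos: [0.4244, 0.351, 0.1042]
tool_rot: [0.0, 0.761, 0.649, -0.001]
contact_force: [-3.2, -2.3, 8.9]
gripper_width: 0.11
[-0.24874305  0.81070109 -0.09972706]
t 56.75 cur [0.4244 0.351  0.1042] tgt [0.4257 0.3515 0.104 ] F [-3.2 -2.3  8.9] w 0.11 q [-0.14  0.59 -0.88  1.92  0.58  0.91 -1.46]
 turn tot [-0.01  0.09 -0.04] | 1 rows of [-0.01  0.09 -0.04]
 shift now-frame [0.7 1.2 0.2]  after-turn frame [0.7 1.2 0.2] | 1 rows of [0.7  1.23 0.21]
```

```bash
python3 -m jog '[[[0,0,0],[0,0,0],0.7],[[0,0,0],[0,0,0],0.3],[[0,0,0],[0,0,0],0.2],[[0,0,-15],[0,0,0],0.2],[[0,0,-25],[0,0,0],0.2],[[0,0,-15],[0,0,0],0.2],[[0,0,0],[0,0,-8],0.2],[[0,0,0],[0,0,-10],0.2],[[0,0,0],[0,0,-10],0.2],[[0,0,0],[0,0,-10],0.2],[[0,0,0],[0,0,-10],0.2],[[0,0,0],[0,0,-10],0.2]]'
python3 -m jog '[[[0,0,0],[0,0,-10],0.2],[[0,0,0],[0,0,-10],0.2],[[0,0,0],[0,0,-10],0.2],[[0,0,0],[0,0,-10],0.2],[[0,0,0],[0,0,-10],0.2],[[0,0,0],[0,0,-10],0.2],[[0,0,0],[0,0,-10],0.2],[[0,0,0],[0,0,-10],0.2],[[0,0,0],[0,0,-10],0.2],[[0,0,0],[0,0,-10],0.2],[[0,0,0],[0,0,-10],0.2],[[0,0,0],[0,0,0],0.2]]'
python3 -c "
from plan import *
show(*pickv(.4242,.3512,81,.130))
p,d,P=cloud('scene'); save('s20.png',p,(340,130,460,230),6)"
```

```text
t: 58.25
eef_pos: [0.4255, 0.3508, 0.1591]
tool_rot: [0.001, 0.349, 0.937, -0.0]
contact_force: [0.1, 0.1, 0.2]
gripper_width: 0.399
t: 59.75
eef_pos: [0.4255, 0.3507, 0.1589]
tool_rot: [-0.0, -0.565, 0.825, -0.001]
contact_force: [0.6, 0.6, 0.3]
gripper_width: 0.397
t 59.75 cur [0.4255 0.3507 0.1589] tgt [0.4242 0.3512 0.13  ] F [0.6 0.6 0.3] w 0.397 q [ 0.14  0.8  -1.39  1.87  0.85  1.24  1.25]
 turn tot [ -0.04  -0.06 -12.23] | 2 rows of [-0.02 -0.03 -6.12]
 shift now-frame [-0.   1.4 28.9]  after-turn frame [-0.3  1.4 28.9] | 1 rows of [-0.27  1.35 28.9 ]
```

View pics/s20.png

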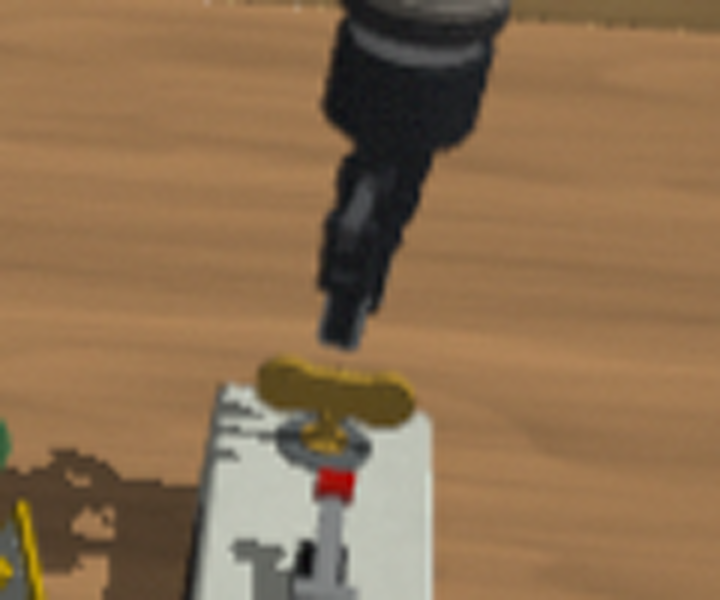

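```bash
python3 -m jog '[[[0,0,0],[0,0,-6.1],0.2],[[0,0,0],[0,0,-6.1],0.2],[[0,1.4,0],[0,0,0],0.2],[[0,0,0],[0,0,0],0.2]]'
python3 - <<'E'
from plan import *
T=cloud('scene'); box=(375,180,415,215); P=T[2][box[1]:box[3],box[0]:box[2]].reshape(-1,3)
hs=cv2.cvtColor(T[0],cv2.COLOR_RGB2HSV)[box[1]:box[3],box[0]:box[2]].reshape(-1,3)
k=(P[:,2]>.100)&(P[:,2]<.14)&(hs[:,1]>100)&(hs[:,0]>12)&(hs[:,0]<35)
q=P[k][:,:2]*1000; print(cv2.minAreaRect(q.astype(np.float32)),k.sum())
show(*pickv(.4242,.3512,81,.130))
E
```

```text
t: 60.3
eef_pos: [0.4238, 0.3511, 0.1587]
tool_rot: [-0.0, -0.649, 0.761, -0.001]
contact_force: [-0.7, -0.0, -0.3]
gripper_width: 0.398
((428.1970520019531, 350.39935302734375), (81.55882263183594, 18.600311279296875), 78.90647888183594) 203
t 60.35 cur [0.4239 0.3511 0.1587] tgt [0.4242 0.3512 0.13  ] F [ 1.5  0.7 -0.5] w 0.403 q [ 0.14  0.8  -1.39  1.87  0.85  1.24  1.46]
 turn tot [-0.03 -0.07 -0.07] | 1 rows of [-0.03 -0.07 -0.07]
 shift now-frame [-0.2 -0.3 28.7]  after-turn frame [-0.2 -0.3 28.7] | 1 rows of [-0.19 -0.32 28.66]
```

```bash
python3 -m jog '[[[0,0,18],[0,0,0],0.2],[[0,0,18],[0,0,0],0.2],[[0,0,18],[0,0,0],0.2],[[0,0,0],[0,0,0],0.2],[[0,0,0],[0,0,0],0.2],[[0,0,0],[0,0,0],0.6],[[0,0,0],[0,0,0],0.9],[[0,0,0],[0,0,0],1],[[0,0,0],[0,0,0],1],[[0,0,0],[0,0,0],1]]' 60
python3 -c "
from plan import *
o=bot.get_obs(); print(o['torque'])
show(*pickv(.4242,.3512,81,.104))"
```

```text
t: 61.6
eef_pos: [0.4245, 0.3513, 0.1053]
tool_rot: [0.0, -0.65, 0.76, -0.001]
contact_force: [1.4, -1.1, 5.7]
gripper_width: 0.106
[-0.23575516 -0.14295489 -0.06098752]
t 61.60 cur [0.4245 0.3513 0.1053] tgt [0.4242 0.3512 0.104 ] F [ 1.4 -1.1  5.7] w 0.106 q [ 0.1   0.86 -1.32  1.91  0.93  1.17  1.41]
 turn tot [-0.09 -0.02  0.06] | 1 rows of [-0.09 -0.02  0.06]
 shift now-frame [0.2 0.2 1.3]  after-turn frame [0.2 0.2 1.3] | 1 rows of [0.18 0.24 1.34]
```

```bash
python3 -m jog '[[[0,0,0],[0,0,5],1],[[0,0,0],[0,0,6],1],[[0,0,0],[0,0,6],1],[[0,0,0],[0,0,6],1],[[0,0,0],[0,0,6],1],[[0,0,0],[0,0,6],1],[[0,0,0],[0,0,6],1],[[0,0,0],[0,0,6],1],[[0,0,0],[0,0,6],1],[[0,0,0],[0,0,6],1],[[0,0,0],[0,0,6],1],[[0,0,0],[0,0,0],1]]'
python3 -c "
from plan import *
o=bot.get_obs(); print(o['torque'])
show(*pickv(.4242,.3512,16,.104))"
```

```text
t: 63.1
eef_pos: [0.4238, 0.352, 0.1053]
tool_rot: [0.001, -0.141, 0.99, 0.0]
contact_force: [-0.6, 1.7, 7.0]
gripper_width: 0.101
[ 0.31564328  0.24658694 -0.01224771]
t 63.10 cur [0.4238 0.352  0.1053] tgt [0.4242 0.3512 0.104 ] F [-0.6  1.7  7. ] w 0.101 q [ 0.01  0.71 -1.11  1.91  0.76  1.02  0.4 ]
 turn tot [0.   0.06 0.16] | 1 rows of [0.   0.06 0.16]
 shift now-frame [-0.2 -0.9  1.3]  after-turn frame [-0.2 -0.9  1.3] | 1 rows of [-0.21 -0.88  1.33]
```

```bash
python3 -m jog '[[[0,0,0],[0,0,6],1],[[0,0,0],[0,0,6],1],[[0,0,0],[0,0,6],1],[[0,0,0],[0,0,6],1],[[0,0,0],[0,0,4],1],[[0,0,0],[0,0,0],1],[[0,0,0],[0,0,0],1]]'
python3 -c "
from plan import *
o=bot.get_obs(); print(o['torque'])
show(*pickv(.4242,.3512,-12,.104))"
```

```text
t: 63.98
eef_pos: [0.4238, 0.3524, 0.1053]
tool_rot: [0.0, 0.102, 0.995, 0.001]
contact_force: [-1.6, 2.3, 6.4]
gripper_width: 0.104
[ 0.48707653  0.32322725 -0.01221141]
t 63.98 cur [0.4238 0.3524 0.1053] tgt [0.4242 0.3512 0.104 ] F [-1.6  2.3  6.4] w 0.104 q [-0.05  0.65 -1.01  1.91  0.68  0.96 -0.02]
 turn tot [0.07 0.03 0.3 ] | 1 rows of [0.07 0.03 0.3 ]
 shift now-frame [-0.7 -1.1  1.3]  after-turn frame [-0.7 -1.1  1.3] | 1 rows of [-0.67 -1.09  1.33]
```

```bash
for i in 1; do python3 -m jog '[[[0,0,0],[0,0,3],1],[[0,0,0],[0,0,3],1]]'; done
python3 -c "
from plan import *
o=bot.get_obs(); print(o['torque'],o['joint_torque'][6])
show(*pickv(.4242,.3512,-18,.104))
T=cloud('scene'); save('s21.png',T[0],(340,130,460,230),6)"
python3 -m jog '[[[0,0,0],[0,0,2],1],[[0,0,0],[0,0,2],1]]'
python3 -c "
from plan import *
o=bot.get_obs(); print(o['torque'],o['joint_torque'][6])
show(*pickv(.4242,.3512,-22,.104))"
```

```text
t: 64.22
eef_pos: [0.4238, 0.3525, 0.1053]
tool_rot: [0.0, 0.154, 0.988, 0.001]
contact_force: [-0.4, 2.0, 6.8]
gripper_width: 0.101
[0.52727615 0.24115162 0.06317893] 0.37771026603877544
t 64.22 cur [0.4238 0.3525 0.1053] tgt [0.4242 0.3512 0.104 ] F [-0.4  2.   6.8] w 0.101 q [-0.06  0.64 -0.99  1.92  0.66  0.95 -0.11]
 turn tot [0.09 0.01 0.23] | 1 rows of [0.09 0.01 0.23]
 shift now-frame [-0.8 -1.1  1.3]  after-turn frame [-0.8 -1.1  1.3] | 1 rows of [-0.81 -1.12  1.31]
t: 64.53
eef_pos: [0.4238, 0.3525, 0.1053]
tool_rot: [0.0, 0.189, 0.982, 0.001]
contact_force: [-0.7, 2.0, 6.2]
gripper_width: 0.107
[0.58322059 0.21522195 0.10055013] 0.21473004017025232
t 64.53 cur [0.4238 0.3525 0.1053] tgt [0.4242 0.3512 0.104 ] F [-0.7  2.   6.2] w 0.107 q [-0.07  0.63 -0.98  1.92  0.65  0.94 -0.17]
 turn tot [0.09 0.01 0.27] | 1 rows of [0.09 0.01 0.27]
 shift now-frame [-0.9 -1.1  1.3]  after-turn frame [-0.9 -1.1  1.3] | 1 rows of [-0.89 -1.1   1.31]
```

View pics/s21.png

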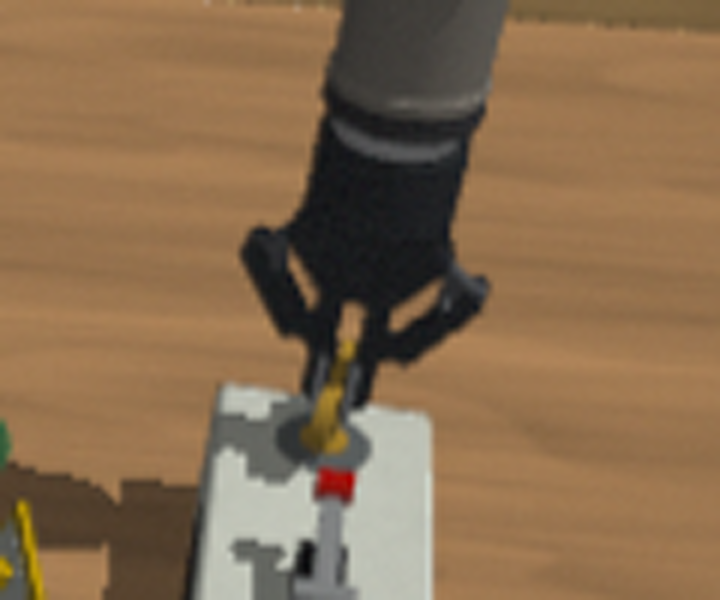

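```bash
python3 -m jog '[[[0,0,0],[0,0,1.5],1],[[0,0,0],[0,0,0],1],[[0,0,0],[0,0,0],1]]'
python3 -c "
from plan import *
o=bot.get_obs(); print(o['torque'],o['joint_torque'][6])
show(*pickv(.4242,.3512,-23.5,.104))"
python3 -m jog '[[[0,0,0],[0,0,1.5],1],[[0,0,0],[0,0,0],1],[[0,0,0],[0,0,0],1]]'
python3 -c "
from plan import *
o=bot.get_obs(); print(o['torque'],o['joint_torque'][6])
show(*pickv(.4242,.3512,-25,.104))"
```

```text
t: 64.9
eef_pos: [0.4238, 0.3526, 0.1053]
tool_rot: [0.001, 0.2, 0.98, 0.001]
contact_force: [-1.1, 2.2, 7.4]
gripper_width: 0.107
[0.46368292 0.10137648 0.75162788] -0.7495717518031597
t 64.90 cur [0.4238 0.3526 0.1053] tgt [0.4242 0.3512 0.104 ] F [-1.1  2.2  7.4] w 0.107 q [-0.08  0.63 -0.97  1.92  0.65  0.94 -0.19]
 turn tot [0.1  0.04 0.44] | 1 rows of [0.1  0.04 0.44]
 shift now-frame [-0.9 -1.1  1.3]  after-turn frame [-0.9 -1.1  1.3] | 1 rows of [-0.91 -1.11  1.33]
t: 65.28
eef_pos: [0.4238, 0.3526, 0.1053]
tool_rot: [0.001, 0.212, 0.977, 0.001]
contact_force: [-0.2, 1.6, 5.9]
gripper_width: 0.103
[0.43552027 0.10947218 1.27008815] -1.2316574156284332
t 65.28 cur [0.4238 0.3526 0.1053] tgt [0.4242 0.3512 0.104 ] F [-0.2  1.6  5.9] w 0.103 q [-0.08  0.63 -0.97  1.92  0.64  0.94 -0.21]
 turn tot [0.09 0.07 0.52] | 1 rows of [0.09 0.07 0.52]
 shift now-frame [-0.9 -1.1  1.3]  after-turn frame [-0.9 -1.1  1.3] | 1 rows of [-0.94 -1.08  1.34]
```

```bash
python3 -m jog '[[[0,0,0],[0,0,-2.2],1],[[0,0,0],[0,0,0],1],[[0,0,0],[0,0,0],0.7],[[0,0,0],[0,0,0],0.3],[[0,0,0],[0,0,0],0.2],[[0,0,-15],[0,0,0],0.2],[[0,0,-30],[0,0,0],0.2],[[0,0,-40],[0,0,0],0.2],[[0,0,0],[0,0,0],1],[[0,0,0],[0,0,0],1],[[0,0,0],[0,0,0],1]]' 20
python3 - <<'E'
from plan import *
T=cloud('scene'); save('s22.png',T[0],(240,140,440,260),4); box=(375,180,415,215); P=T[2][box[1]:box[3],box[0]:box[2]].reshape(-1,3)
hs=cv2.cvtColor(T[0],cv2.COLOR_RGB2HSV)[box[1]:box[3],box[0]:box[2]].reshape(-1,3)
k=(P[:,2]>.100)&(P[:,2]<.14)&(hs[:,1]>100)&(hs[:,0]>12)&(hs[:,0]<35)
q=P[k][:,:2]*1000; print(cv2.minAreaRect(q.astype(np.float32)),k.sum())
h=cv2.cvtColor(T[0],cv2.COLOR_RGB2HSV); W=T[2]; rp=(h[...,1]>170)&((h[...,0]<6)|(h[...,0]>174))&(np.hypot(W[...,0]-.53,W[...,1]-.334)<.03)
v,u=np.nonzero(rp); print(u.min(),u.max(),v.min(),v.max())
show(*pickv(.5305,.3366,-22,.2))
E
```

```text
t: 66.65
eef_pos: [0.4236, 0.3505, 0.1888]
tool_rot: [-0.0, 0.197, 0.98, -0.001]
contact_force: [1.0, -1.0, 0.7]
gripper_width: -0.001
((426.4875793457031, 351.1051330566406), (9.809173583984375, 88.28854370117188), 67.64769744873047) 82
393 398 208 212
t 66.70 cur [0.4235 0.3505 0.1887] tgt [0.5305 0.3366 0.2   ] F [-0.2 -0.5  0.8] w -0.002 q [-0.    0.53 -1.06  1.85  0.53  1.08 -0.09]
 turn tot [-0.14 -0.   -0.72] | 1 rows of [-0.14 -0.   -0.72]
 shift now-frame [-104.1   28.4  -11.3]  after-turn frame [-104.4   27.2  -11.3] | 3 rows of [-34.8    9.05  -3.75]
```

View pics/s22.png

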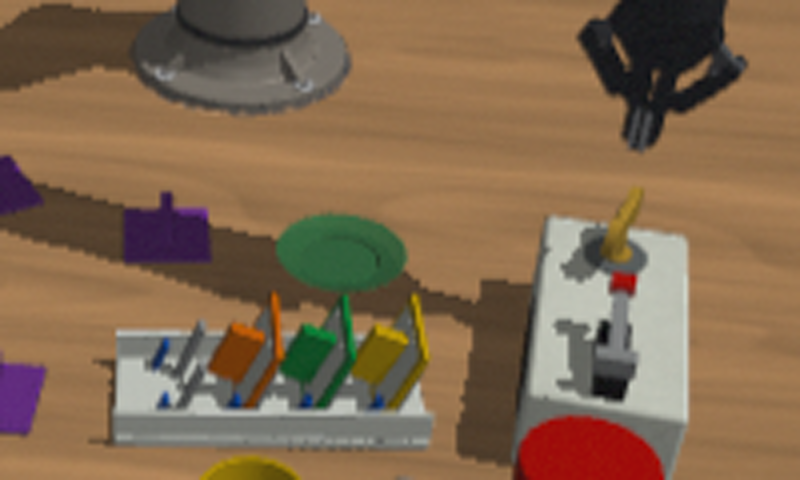

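```bash
python3 -m jog '[[[-26,7,-8],[0,0,-0.7],1],[[-26,7,0],[0,0,0],1],[[-26,7,0],[0,0,0],1],[[-25.5,6.5,0],[0,0,0],1],[[0,0,0],[0,0,0],1],[[0,0,0],[0,0,0],1]]'
python3 - <<'E'
from plan import *
show(*pickv(.5296,.3386,-22,.15))
E
```

```text
t: 67.45
eef_pos: [0.5289, 0.3378, 0.197]
tool_rot: [-0.001, 0.19, 0.982, -0.001]
contact_force: [-0.8, -0.1, 0.0]
gripper_width: -0.002
t 67.45 cur [0.5289 0.3378 0.197 ] tgt [0.5296 0.3386 0.15  ] F [-0.8 -0.1  0. ] w -0.002 q [ 0.02  0.64 -1.01  1.66  0.58  1.17  0.06]
 turn tot [-0.1  -0.04  0.04] | 1 rows of [-0.1  -0.04  0.04]
 shift now-frame [-0.4  1.1 47. ]  after-turn frame [-0.3  1.  47. ] | 2 rows of [-0.16  0.5  23.52]
```

```bash
python3 -m jog '[[[0,1,20],[0,0,0],1],[[0,0,15],[0,0,0],1],[[0,0,9],[0,0,0],1],[[0,0,0],[0,0,0],1],[[0,0,0],[0,0,0],1],[[0,0,0],[0,0,0],1]]'
python3 - <<'E'
from plan import *
show(*pickv(.5296,.3386,-22,.139))
T=cloud('scene'); save('s23.png',T[0],(350,150,450,230),7)
T=cloud('top'); save('t23.png',T[0],(125,180,205,240),8)
E
```

```text
t: 68.2
eef_pos: [0.5307, 0.3386, 0.1542]
tool_rot: [0.001, 0.191, 0.982, -0.0]
contact_force: [-1.2, 0.5, 0.5]
gripper_width: -0.001
t 68.20 cur [0.5307 0.3386 0.1542] tgt [0.5296 0.3386 0.139 ] F [-1.2  0.5  0.5] w -0.001 q [ 0.    0.68 -0.97  1.69  0.62  1.11  0.03]
 turn tot [-0.01  0.07 -0.02] | 1 rows of [-0.01  0.07 -0.02]
 shift now-frame [ 1.1 -0.5 15.2]  after-turn frame [ 1.  -0.5 15.2] | 1 rows of [ 1.04 -0.47 15.25]
```

View pics/s23.png

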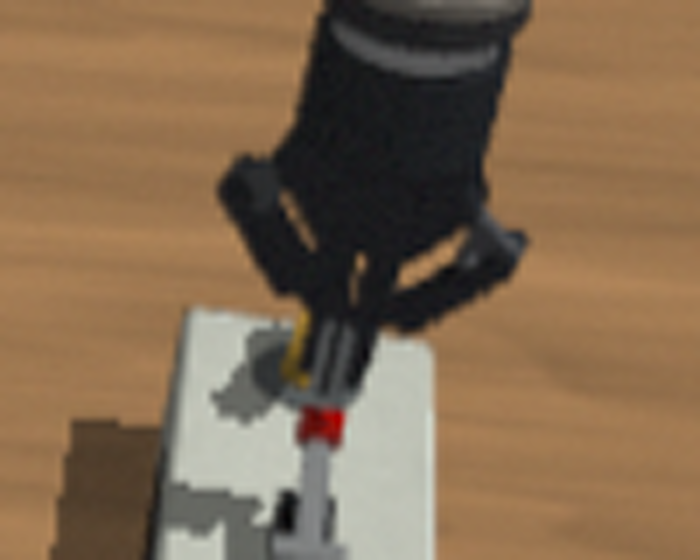

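View pics/t23.png

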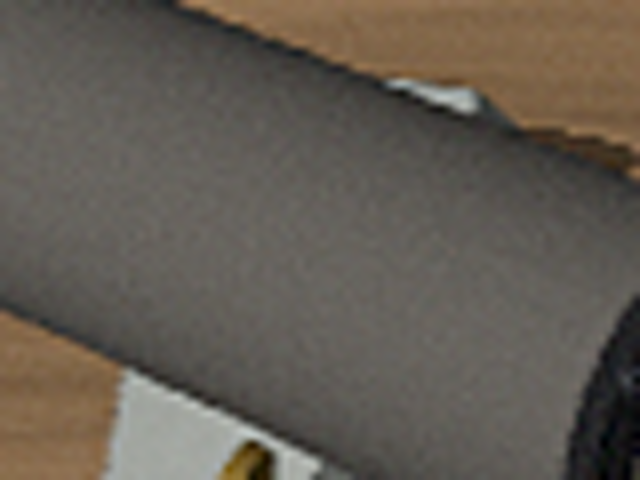

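Run:
```python
from plan import *
for p in([.5307,.3386,.154],[.5307,.3386,.139],[.5296,.3356,.130],[.5296,.3386,.130]): print(p,proj('scene',np.array(p)))
o=bot.get_obs()
```

```text
[0.5307, 0.3386, 0.154] [396.82554403 204.56287275]
[0.5307, 0.3386, 0.139] [395.87779333 208.48765905]
[0.5296, 0.3356, 0.13] [394.27811637 210.50448763]
[0.5296, 0.3386, 0.13] [395.28163476 210.59413273]
```

```bash
python3 -m jog '[[[1,-0.7,4],[0,0,0],1],[[0,0,4],[0,0,0],1],[[0,0,3],[0,0,0],1],[[0,0,0],[0,0,0],1],[[0,0,0],[0,0,0],1],[[0,0,0],[0,0,0],1]]'
python3 -m jog '[[[0,0,1],[0,0,0],1],[[0,0,0],[0,0,0],1]]'
python3 -m jog '[[[0,0,1],[0,0,0],1],[[0,0,0],[0,0,0],1]]'
python3 -m jog '[[[0,0,1],[0,0,0],1],[[0,0,0],[0,0,0],1]]'
```

```text
t: 69.05
eef_pos: [0.5294, 0.3382, 0.1428]
tool_rot: [0.0, 0.191, 0.982, -0.0]
contact_force: [0.3, 0.5, -0.3]
gripper_width: -0.0
t: 69.3
eef_pos: [0.5293, 0.3381, 0.1416]
tool_rot: [0.0, 0.191, 0.982, -0.001]
contact_force: [-0.1, -0.2, -0.8]
gripper_width: 0.0
t: 69.55
eef_pos: [0.5293, 0.338, 0.1405]
tool_rot: [0.0, 0.191, 0.982, -0.001]
contact_force: [0.1, -0.6, -0.0]
gripper_width: 0.001
t: 69.8
eef_pos: [0.5293, 0.338, 0.1395]
tool_rot: [0.0, 0.191, 0.982, -0.001]
contact_force: [0.4, -0.8, -0.2]
gripper_width: 0.0
```

```bash
for i in 1 2 3 4; do python3 -m jog '[[[0,0,1],[0,0,0],1],[[0,0,0],[0,0,0],1]]' | egrep 'eef|force'; done
```

```text
eef_pos: [0.5292, 0.3382, 0.1388]
contact_force: [-0.6, -0.5, 1.3]
eef_pos: [0.5289, 0.3382, 0.1377]
contact_force: [-2.5, -0.5, 2.5]
eef_pos: [0.529, 0.3383, 0.1367]
contact_force: [-3.1, 0.2, 3.7]
eef_pos: [0.5292, 0.3383, 0.1357]
contact_force: [-2.8, 0.7, 3.9]
```

```bash
for i in 1 2 3 4; do python3 -m jog '[[[0,0,1],[0,0,0],1],[[0,0,0],[0,0,0],1]]' | egrep 'eef|force'; done
python3 - <<'E'
from plan import *
T=cloud('scene'); save('s24.png',T[0],(350,150,450,230),7)
E
```

```text
eef_pos: [0.5292, 0.3383, 0.1347]
contact_force: [-2.7, 0.7, 4.0]
eef_pos: [0.5293, 0.3382, 0.1336]
contact_force: [-3.2, 0.8, 4.3]
eef_pos: [0.5292, 0.3382, 0.1326]
contact_force: [-3.5, 0.7, 4.8]
eef_pos: [0.5293, 0.3382, 0.1316]
contact_force: [-3.5, 0.1, 4.1]
```

View pics/s24.png

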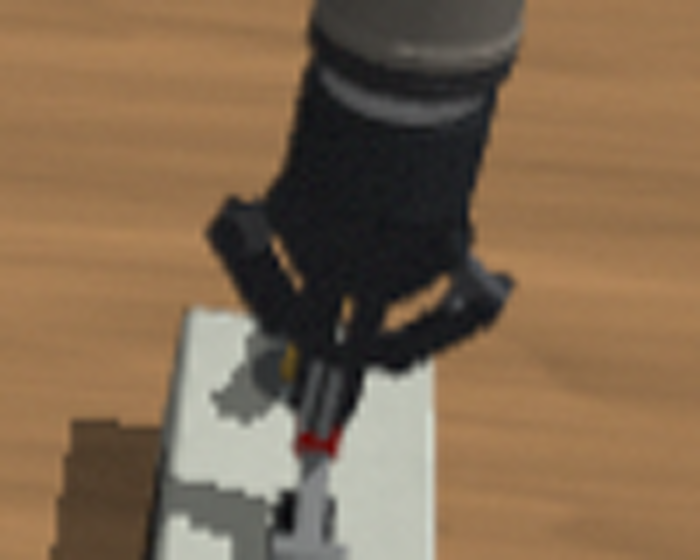

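```bash
python3 -m jog '[[[0,0,1],[0,0,0],1],[[0,0,1],[0,0,0],1],[[0,0,0],[0,0,0],1]]' | egrep 't:|eef|force'
python3 - <<'E'
from plan import *
T=cloud('scene'); save('s25.png',T[0],(350,150,450,230),7)
E
python3 -m jog '[[[0,0,0],[0,0,0],1],[[0,0,0],[0,0,0],1],[[0,0,0],[0,0,0],1],[[0,0,0],[0,0,0],1],[[0,0,0],[0,0,0],1],[[0,0,0],[0,0,0],1]]' | egrep 't:|eef|force'
```

```text
t: 72.22
eef_pos: [0.529, 0.3382, 0.1296]
tool_rot: [0.0, 0.191, 0.982, -0.001]
contact_force: [-4.5, 1.1, 5.0]
t: 73.03
eef_pos: [0.529, 0.3382, 0.1296]
tool_rot: [0.0, 0.191, 0.982, -0.001]
contact_force: [-4.9, 0.9, 5.9]
```

View pics/s25.png

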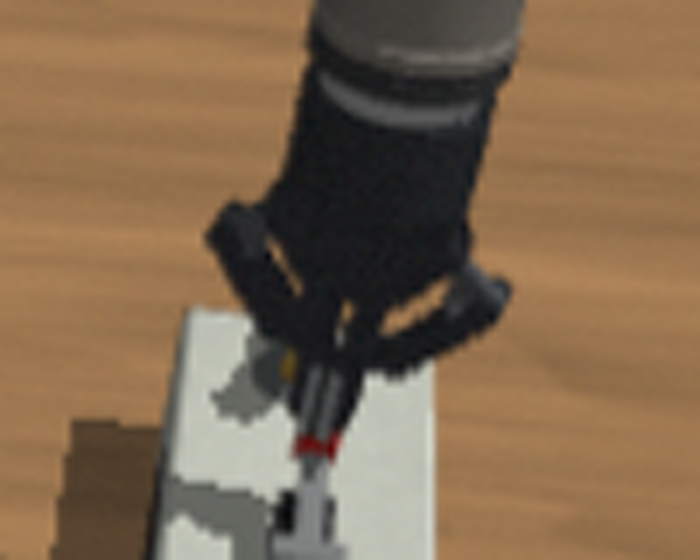

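```bash
python3 -m jog '[[[0,0,-2],[0,0,0],1],[[0,0,-4],[0,0,0],1],[[0,0,-10],[0,0,0],1],[[0,0,-30],[0,0,0],1],[[0,0,-40],[0,0,0],1],[[0,0,-40],[0,0,0],1],[[0,0,0],[0,0,0],1]]' | egrep 't:|eef|force'
python3 - <<'E'
from plan import *
T=cloud('scene'); save('s26.png',T[0],(230,140,430,290),4)
p,d,P=cloud('top'); save('t26.png',p,(100,80,480,310),2)
for c,dy in(('scene',.0009),('top',-.001)):
  T=cloud(c)
  for k in 3,2,1:
    a=platecheck(k,(0,0,560,420),0,c,T); s=a[(abs(a[:,0])<42)&(a[:,1]>5)&(a[:,1]<85)&(abs(a[:,2]-6)<7)]
    s=s[s[:,1]>30]; print(c,k,len(s),'n med',np.median(s[:,2]),'u max',np.percentile(s[:,1],98) if len(s) else 0)
  print(fit(T[2],[.56,.075,1.7,0]) if 0 else '')
E
```

```text
t: 73.9
eef_pos: [0.5306, 0.339, 0.2592]
tool_rot: [0.002, 0.191, 0.982, 0.001]
contact_force: [0.2, -0.1, -0.1]
scene 3 166 n med 4.370278032578175 u max 78.79242638443118
scene 2 159 n med 4.485668578095933 u max 79.70861132435145
scene 1 149 n med 4.5632850680829815 u max 78.81692145956391

top 3 182 n med 6.4987874238717165 u max 80.50884074482352
top 2 220 n med 6.381698419432363 u max 81.19312118188958
top 1 212 n med 6.350774148191766 u max 80.39781522871506
```

View pics/s26.png

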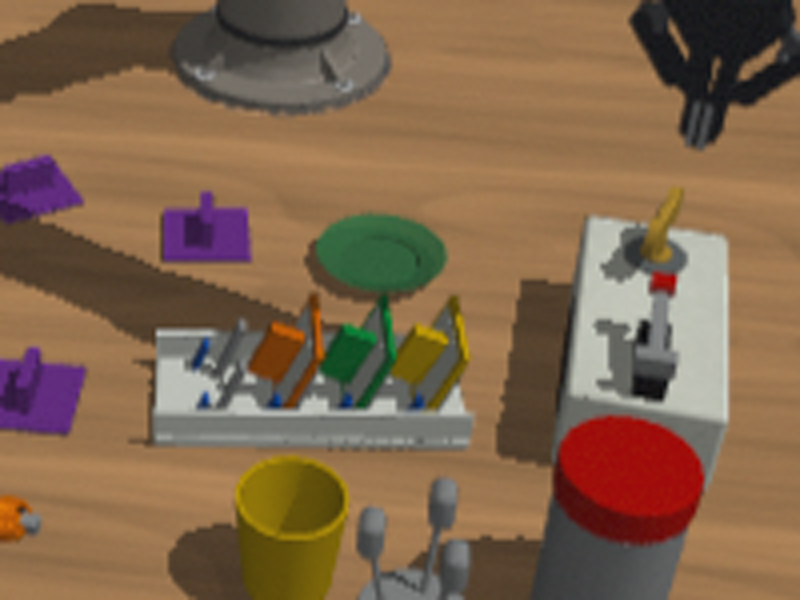

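View pics/t26.png

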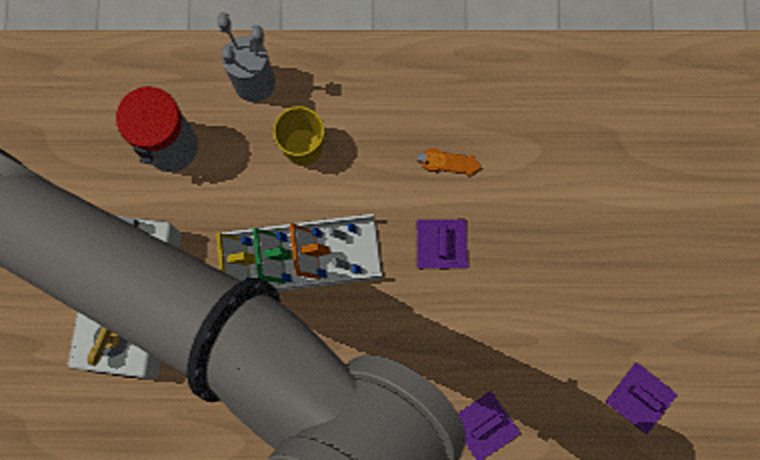

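```bash
python3 -c "
from station import bot
print(bot.get_obs()['t']); print(bot.hand_in())"
```

```text
74.1
the job is handed in; nothing more can be done
None
```

All steps were carried out and the job was handed in at about 74 s of the 210 s allowed. The hand-in reports no verdict.

- **Lids:** Three lids were there (green, orange, yellow). Blue was absent, and I left the purple look-alikes alone. Yellow is in slot 3, green in slot 2 and orange in slot 1. I first moved orange to a spot the arm could reach better, then gripped it again. After the switch press, the cameras still showed all three seated with grips to the front. The underside offset from the posts came out between −1.6 mm (scene camera) and +0.5 mm (top camera), which is within calibration error of resting on them.
- **Timer key:** I wound it clockwise in two grips, about 70° and then about 102°. At the end the wrist torque jumped to over 1 N m, which is the stop. The bow's final direction matched the stop angle to within about 1°.
- **Switch:** I pressed the roller 9.4 mm below first contact. The click is at 8 mm and overtravel begins at 14 mm. I held it about 1 s at roughly 5–6 N and lifted off. The roller returned to its released pixel position. The click itself was inferred from depth and force, as there was no direct reading of it. About 4.5 N of sideways force showed on the roller while it was held.
- **Mistake:** While placing the first lid I once moved the wrong way along the tool's x axis, towards the blower. No contact force showed, and I reversed the move.
- **Bystanders:** The cup, saucer, canister and fish opener were not touched and show no shift in the last pictures. I compared those by eye only.

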